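# Pack the banded card packs into their dispatch trays

## Task

Pack the finished card packs, the loose ones with a coloured paper band, into the dispatch trays: each is set flat and square, right side up, in the tray whose job ticket has the colour of its band. The blue one goes into the gap between the two packs already in the blue tray, without shifting those, and in the red tray the thick pack goes at the bottom with the thin one squarely on top. Leave the pack that has no band where it lies; it is not finished.

Things in the scene. Friction and masses are not known exactly. Their poses are not given: they have to be found in the camera images.
- pack_blue: loose card pack 63 x 41 mm and 36 mm thick: white cards between brown boards, with a blue paper band 20 mm wide round its middle (over the top and down the long sides). Origin: centre of its underside; x along the 63 mm length, y along the 41 mm width, z up. A row of small punched holes runs along one long edge. Weighs 65 to 115 g.
- pack_red: loose card pack 63 x 41 mm and 36 mm thick: white cards between brown boards, with a red paper band 20 mm wide round its middle (over the top and down the long sides). Origin: centre of its underside; x along the 63 mm length, y along the 41 mm width, z up. A row of small punched holes runs along one long edge. Weighs 65 to 115 g.
- thin_red: the thin red one: loose card pack 63 x 41 mm and 20 mm thick: white cards between brown boards, with a red paper band 10 mm wide round its middle (over the top and down the long sides). Origin: centre of its underside; x along the 63 mm length, y along the 41 mm width, z up. A row of small punched holes runs along one long edge. Weighs 35 to 65 g.
- pack_yellow: loose card pack 63 x 41 mm and 36 mm thick: white cards between brown boards, with a yellow paper band 20 mm wide round its middle (over the top and down the long sides). Origin: centre of its underside; x along the 63 mm length, y along the 41 mm width, z up. A row of small punched holes runs along one long edge. Weighs 65 to 115 g.
- unbanded: loose unfinished card pack, 63 x 41 x 36 mm, with the same brown boards but no coloured band. Origin: centre of its underside. It is to stay where it lies.
- set_left: finished blue-banded pack, 63 x 41 x 36 mm, already in the blue tray on its +y side (loose, standing on the tray floor, its length along the tray's x). Origin: centre of its underside, 45 mm from the tray's centre. It is to stay there.
- set_right: finished blue-banded pack, 63 x 41 x 36 mm, already in the blue tray on its -y side; otherwise like set_left. It is to stay there.
- tray_blue: fixed shallow grey-white board tray; blue job ticket in a sloped pocket outside its -x wall (33 mm out, 11 mm high). Inside 83 mm (x) by 136 mm (y); walls 3 mm thick, 10 mm high; floor's top at z = 3 mm. Origin: on the table under its centre. Holds set_left and set_right, with a free gap 50 mm wide in y between them at its centre; a pack fits there, its length along x, its ends free for the fingers above the walls.
- tray_red: fixed shallow grey-white board tray; red job ticket in a sloped pocket outside its -x wall (33 mm out, 11 mm high). Inside 83 mm (x) by 61 mm (y); walls 3 mm thick, 10 mm high; floor's top at z = 3 mm. Origin: on the table under its centre. Empty at the start; holds one pack, its length along the tray's x, with room for another on top.
- tray_yellow: fixed shallow grey-white board tray; yellow job ticket in a sloped pocket outside its -x wall (33 mm out, 11 mm high). Inside 83 mm (x) by 61 mm (y); walls 3 mm thick, 10 mm high; floor's top at z = 3 mm. Origin: on the table under its centre. Empty at the start; holds one pack, its length along the tray's x.
Things that resemble listed ones, but are neither listed nor needed, are in the scene too. What is shaped like the set_right but green is not meant.

How it is judged:
At the end, for the whole second after the job is handed in: Each banded pack flat, upright and within 0.35 rad of square, released, at rest: blue in its gap within 8 mm across, 12 mm lengthways; thick red and yellow within 14 mm of their trays' centres; thin red within 12 mm on thick red. Blue tray's packs moved under 10 mm, unbanded under 20 mm (x of pack_blue in the frame of tray_blue between -0.012 and 0.012 m and y of pack_blue in the frame of tray_blue between -0.008 and 0.008 m and z of pack_blue in the frame of tray_blue between -0.001 and 0.007 m and angle between each of pack_blue, pack_red, pack_yellow, thin_red, set_left, set_right's own z axis and vertical below 0.12 rad and angle between the x axis of pack_blue and the x axis of tray_blue, either way round below 0.35 rad and x of pack_red in the frame of tray_red between -0.014 and 0.014 m and y of pack_red in the frame of tray_red between -0.014 and 0.014 m and z of pack_red in the frame of tray_red between -0.001 and 0.007 m and angle between the x axis of pack_red and the x axis of tray_red, either way round below 0.35 rad and x of pack_yellow in the frame of tray_yellow between -0.014 and 0.014 m and y of pack_yellow in the frame of tray_yellow between -0.014 and 0.014 m and z of pack_yellow in the frame of tray_yellow between -0.001 and 0.007 m and angle between the x axis of pack_yellow and the x axis of tray_yellow, either way round below 0.35 rad and horizontal distance between thin_red and pack_red below 0.012 m and z of thin_red in the frame of pack_red between 0.032 and 0.04 m and angle between the x axis of thin_red and the x axis of pack_red, either way round below 0.35 rad and linear speed of each of pack_blue, pack_red, thin_red, pack_yellow below 0.02 m/s and angular speed of each of pack_blue, pack_red, thin_red, pack_yellow below 0.2 rad/s and distance of each of set_left, set_right from where it was at the start of the episode below 0.01 m and distance of unbanded from where it was at the start of the episode below 0.02 m); the robot touches nothing.
It fails at once if a pack already in the blue tray is shifted by more than 10 mm (distance of any of set_left, set_right from where it was at the start of the episode above 0.01 m).
It fails at once if the unbanded pack is moved by more than 20 mm (distance of unbanded from where it was at the start of the episode above 0.02 m).
It also fails if it takes over 112 s, if anything falls off the work surface, if the arm or the gripper's body presses on something with over 40 N, if the wrist force passes 120 N, or if a joint passes its speed limit or range.

## Robot

A 6-joint arm with a two-finger parallel gripper is mounted at the origin on the work surface. World frame = base frame: x ahead of the robot, y to its left, z up, the work surface at z = 0. Lengths are in m, angles in rad, forces in N, time in s.
With the tool pointing down it reaches from about 0.425 to 0.95 m from the base axis. Payload 3.5 kg.
Tool frame: the origin (TCP) lies at the very end of the fingers, on their centre line; the grasp point (between the pads) lies 19 mm behind it; y points along the fingers, z is the direction in which the jaws open and shut, and the axes are right-handed (so a half turn about y gives the same grasp; the last joint's range is limited). The gripper opens to 85 mm and grips with 20 to 120 N. Pads are 22 mm wide; open, the fingers measure 114 mm over their backs; the gripper's body (76 mm by 85 mm) begins 54 mm behind the grasp point. The pads swing forward as they close: fully open they stand 13 mm farther back than shut.
Start: joints at [-1.415, 0.286, 1.577, -0, 1.279, -0.15], TCP at [0.203, -0.644, 0.231] pointing down, gripper open.
Joint ranges: [-2.77, 2.77], [-0.9, 2.22], [0.21, 2.48], [-1.53, 4.67], [0.24, 2.81], [-2.84, 2.84]. Speed limits (rad/s): [2.79, 2.79, 3.14, 3.14, 3.14, 3.14].

## Interface

Orientations are given as a unit quaternion [x, y, z, w].
In Python, from plant import ctrl gives the robot as it stands. The module is installed in compiled form; this text tells all that it offers.
- The arm moves only by the tool jog_arm, never from a script. Its argument "deltas" is a list of rows, each a list of 3 entries, a list of its own where there are three numbers: the turn, a rotation vector about the tool's x, y, z in rad, then the shift along the tool's x, y, z in m, then the opening, from 0 (shut) to 1 (fully open). In form: [[[wx, wy, wz], [dx, dy, dz], gripper], ...]. A call has 1 to 10 rows; each row is the pose to reach, as a shift and turn from the pose measured when the call began, along the tool's axes at that moment; what a row does not reach only later rows make up. A row lasts 1/12 s, in which the tool goes at most 41.7 mm and 7.16 degrees, less where a joint would pass 70% of its speed; a pose out of reach is approached as far as the arm can. A call with a gripper value outside its range is refused whole. The fingers move at their own pace and stop on an object; "force" is the grip in N (left out, the last holds). Time passes only in rows, so rows that repeat a pose let the fingers close. It gives the time, the measured TCP pose, the force and the opening at its end, in the units of the state.
- ctrl.get_state(): the state, without advancing time (a new reading comes with each control period).
- ctrl.read_camera(name): name is "side" or "top"; returns a dict with "pixels" (400x640x3 uint8, blue, green, red), "range_z" (400x640 float32, m along the optical axis (not along the pixel's ray), 0 where there is no reading), "fx", "fy", "cx", "cy" (pixels), "k1" (the pictures are not rectified: a ray, as slopes to the right and down, at radius r is drawn at 1 + k1 r^2 times it, then the intrinsics apply), "T" (4x4, takes a point from camera to world coordinates). Camera axes: x right, y up, looking along -z (the intrinsics and any distortion apply to the point x, -y, -z); pixel columns grow to the right and rows downward; lengths in m; the calibration is good to about 2 mm. A picture is of the moment at which its call begins.
- ctrl.sign_off(): hands the job in, once; it reports no verdict.
The state is a dict: "time": time; "qpos": joint angles; "dq": joint speeds; "joint_efforts": joint torques, N m; "eef_pos": TCP position; "tcp_rot": TCP orientation; "contact_force": force on the tool from outside, world axes, zero at the start; "wrist_torque": the same for the moment, N m; "opening": opening from 0.0 (shut) to 1.0 (fully open).
Only numpy, scipy, OpenCV 4.12 (cv2) and the standard library are available. Lean on these libraries where they do the work, as an engineer would, in place of code of your own. Each camera call takes 0.05 s, during which the arm holds its last target.

## Working session

There is one attempt and no reset: what is moved stays moved. The work goes in short steps, Python scripts to look and compute and a tool call to move; the robot and the scene stay as the last step left them, time stands still between calls to the robot, and variables do not carry over. Pictures are saved under pics/ and viewed, and the job is handed in when it is done.

Besides the shell and the picture viewer there is one more tool, called after "Call:" by a JSON object that holds its "fn" and its "kwargs", one argument or row to a line. jog_arm: Moves the arm, as the interface text tells. Its arguments: {"type":"object","properties":{"deltas":{"type":"array","items":{"type":"array"}},"force":{"type":"number"}},"required":["deltas"]}

```bash
mkdir -p pics; ls; python3 - <<'E'
from plant import ctrl
import cv2,numpy as np
s=ctrl.get_state();print(s)
for n in("side","top"):
    c=ctrl.read_camera(n);cv2.imwrite(f"pics/{n}0.png",c["pixels"]);np.savez(f"{n}0.npz",**c)
    print(n,c["fx"],c["fy"],c["cx"],c["cy"],c["k1"],c["T"])
E
```

```text
pics
{'time': 0.0, 'qpos': array([-1.41503078e+00,  2.87207545e-01,  1.57822657e+00,  2.78345747e-05,
        1.27863897e+00, -1.50030666e-01]), 'dq': array([ 0.00094203, -0.00077432, -0.0015275 , -0.00118242, -0.00040319,
        0.00101373]), 'joint_efforts': array([ 5.77734900e-04, -4.05980802e+01, -2.92627627e+01, -1.86942552e-04,
        5.74643418e-03,  2.13493095e-06]), 'eef_pos': array([ 0.20311752, -0.64299371,  0.22989245]), 'tcp_rot': array([-0.10768473,  0.69973445, -0.69798046,  0.10769854]), 'contact_force': array([-0.23437643,  0.12723945,  0.07643977]), 'wrist_torque': array([-0.02709238, -0.01217455,  0.03578098]), 'opening': 0.999366275239252}
side 432.24360541976205 432.24360541976205 321.69893257310287 192.25650823627984 0.04061780729829722 [[-0.90188188  0.3387199  -0.26810053  0.24718013]
 [-0.43186088 -0.69223189  0.5781965   0.62405421]
 [ 0.01025893  0.63724708  0.77059128  0.84137416]
 [ 0.          0.          0.          1.        ]]
top 415.3271468985374 415.3271468985374 323.6896720503121 196.69222486769996 -0.10451222656955517 [[ 0.02928825  0.99592816 -0.08526018  0.42725022]
 [-0.99956803  0.0289734  -0.00492808  0.01839705]
 [-0.00243774  0.08536769  0.99634653  1.04026769]
 [ 0.          0.          0.          1.        ]]
```

View pics/top0.png

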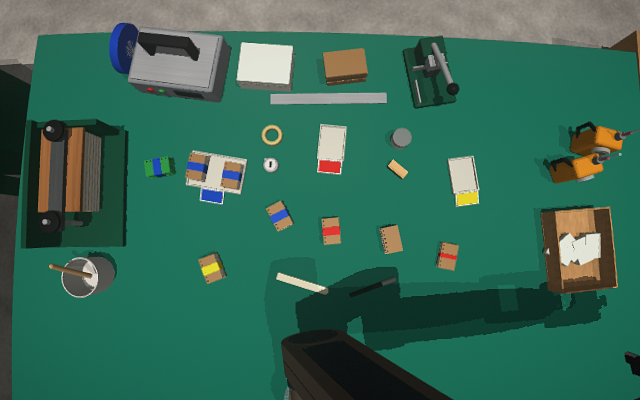

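View pics/side0.png

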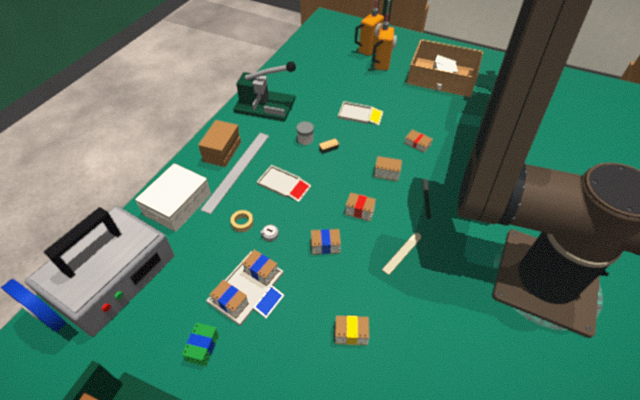

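```bash
cat > h.py <<'E'
import numpy as np,cv2
from scipy.spatial.transform import Rotation as R
def K(c): return np.array([[float(c["fx"]),0,float(c["cx"])],[0,float(c["fy"]),float(c["cy"])],[0,0,1]])
def rays(c,px):
    d=np.array([float(c["k1"]),0,0,0,0])
    return cv2.undistortPoints(np.array(px,float).reshape(-1,1,2),K(c),d).reshape(-1,2)
def xyz(c):
    h,w=c["range_z"].shape
    v,u=np.mgrid[:h,:w]; s=rays(c,np.stack([u,v],-1).reshape(-1,2))
    z=c["range_z"].reshape(-1); p=np.stack([s[:,0]*z,-s[:,1]*z,-z],1)
    T=c["T"]; return (p@T[:3,:3].T+T[:3,3]).reshape(h,w,3)
def plane(c,px,z):
    s=rays(c,px);T=c["T"];d=np.c_[s[:,0],-s[:,1],-np.ones(len(s))]@T[:3,:3].T
    t=(z-T[2,3])/d[:,2]; return T[:3,3]+d*t[:,None]
def proj(c,P):
    T=c["T"];p=(np.atleast_2d(P)-T[:3,3])@T[:3,:3]
    d=np.array([float(c["k1"]),0,0,0,0])
    return cv2.projectPoints(p*[1,-1,-1],np.zeros(3),np.zeros(3),K(c),d)[0].reshape(-1,2)
E
python3 - <<'E'
from h import *
c=dict(np.load("top0.npz"));W=xyz(c)
cv2.imwrite("pics/crop1.png",cv2.resize(c["pixels"][110:300,130:330],None,fx=4,fy=3.0*4/3*.78,interpolation=3)) if 0 else None
cv2.imwrite("pics/cropL.png",cv2.resize(c["pixels"][115:295,135:325],None,fx=3.3,fy=3.3,interpolation=cv2.INTER_CUBIC))
cv2.imwrite("pics/cropR.png",cv2.resize(c["pixels"][115:295,305:495],None,fx=3.3,fy=3.3,interpolation=cv2.INTER_CUBIC))
for n,(u,v) in dict(blue=(279,216),red=(331,231),unb=(390,240),thin=(448,256),yel=(211,268),setL=(198,167),setR=(232,175),green=(159,167)).items():
    h0=W[v,u,2]
    m=((abs(W[...,2]-h0)<.008)).astype(np.uint8)
    b=np.zeros_like(m);b[v-22:v+23,u-22:u+23]=1
    k,l=cv2.connectedComponents(m*b);q=W[l==l[v,u]][:,:2]
    r=cv2.minAreaRect((q*1000).astype(np.float32));print(n,round(float(h0),4),len(q),np.round(r[0],1),np.round(r[1],1),round(r[2],1))
E
```

```text
blue 0.0375 444 [464.6 131.1] [62.3 41.1] 28.9
red 0.0345 446 [431.9   4.1] [62.9 41.9] 7.2
unb 0.0373 452 [ 415.3 -143.9] [63.4 41.5] 13.8
thin 0.0204 407 [ 377.3 -286.2] [40.8 61.2] 79.3
yel 0.0366 429 [331.3 293.6] [63.3 41. ] 23.7
setL 0.0374 413 [579.7 343. ] [42.  61.2] 81.2
setR 0.038 453 [561.6 252.8] [42.4 63.3] 82.3
green 0.0369 423 [577.4 441.5] [43.  65.8] 11.5
```

```bash
python3 - <<'E'
from h import *
s=dict(np.load("side0.npz"));i=s["pixels"]
cv2.imwrite("pics/sideL.png",cv2.resize(i[130:360,170:390],None,fx=2.5,fy=2.5,interpolation=2))
E
```

```text
(no output)
```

View pics/cropL.png

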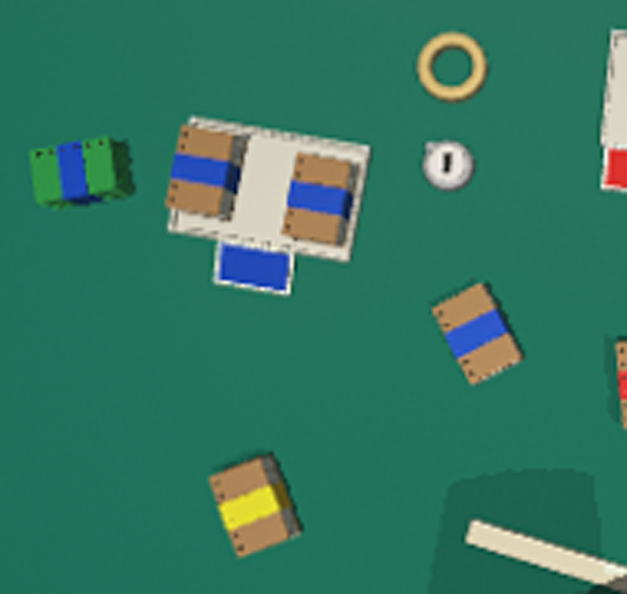

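View pics/cropR.png

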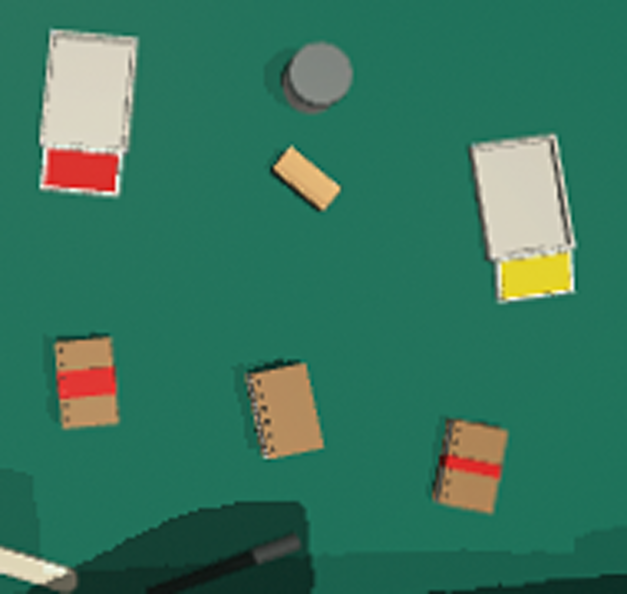

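```bash
cat > fit.py <<'E'
from h import *
from scipy.optimize import least_squares
c=dict(np.load("top0.npz"));s=dict(np.load("side0.npz"))
def rect(p,lx,ly,z):
    a=np.array([[1,1],[1,-1],[-1,-1],[-1,1]])*[lx/2,ly/2];x,y,t=p
    M=np.array([[np.cos(t),-np.sin(t)],[np.sin(t),np.cos(t)]])
    return np.c_[a@M.T+[x,y],np.full(4,z)]
trays={}
for n,o,px,ly in [("red",305,[(52,31),(138,38),(129,150),(41,146)],.067),("yellow",305,[(472,145),(556,135),(575,245),(489,258)],.067),("blue",135,[(192,117),(370,147),(348,261),(168,230)],.142)]:
    uv=np.array(px)/3.3+[o,115]-.35
    P=plane(c,uv,.01)[:,:2]
    r=least_squares(lambda p:(rect(p,.089,ly,.01)[:,:2]-P).ravel(),[*P.mean(0),0])
    print(n,np.round(r.x,4),"res mm",np.round(r.fun*1000,1));trays[n]=(r.x,ly)
if __name__=="__main__":
  for nm,cam,box in(("top",c,(150,110,490,280)),("side",s,(170,90,450,360))):
    i=cv2.resize(cam["pixels"],None,fx=3,fy=3,interpolation=2)
    for n,(p,ly) in trays.items():
        cv2.polylines(i,[np.int32(np.round((proj(cam,rect(p,.089,ly,.01))+.5)*3))],True,(255,0,255),1)
    a,b,d,e=[3*k for k in box];i=i[b:e,a:d]
    k=min(800/i.shape[1],600/i.shape[0],1)
    cv2.imwrite(f"pics/fit_{nm}.png",cv2.resize(i,None,fx=k,fy=k,interpolation=cv2.INTER_AREA))
E
python3 fit.py
python3 - <<'E'
from h import *
for nm in("top","side"):
  c=dict(np.load(nm+"0.npz"));W=xyz(c)
  print(nm)
  for n,(u,v) in dict(blue=(465,131),red=(432,4),unb=(415,-144),thin=(377,-286),yel=(331,294),setL=(580,343),setR=(562,253)).items():
    hh=.020 if n=="thin" else .036
    d=np.hypot(W[...,0]*1000-u,W[...,1]*1000-v)
    m=((abs(W[...,2]-hh-(.003 if n[:3]=='set' else 0))<.006)&(d<45)).astype(np.uint8)
    k,l,st,_=cv2.connectedComponentsWithStats(m);j=1+np.argmax(st[1:,4]);q=W[l==j]
    r=cv2.minAreaRect((q[:,:2]*1000).astype(np.float32));B=cv2.boxPoints(r)
    e=max(B[1]-B[0],B[2]-B[1],key=np.linalg.norm)
    a=np.degrees(np.arctan2(e[1],e[0]));a=(a+90)%180-90
    print(n,len(q),"z",np.round(np.median(q[:,2])*1000,1),"c",np.round(r[0],1),"mean",np.round(q[:,:2].mean(0)*1000,1),np.round(r[1],1),"yaw",round(a,1))
E
```

```text
red [ 0.6539  0.0068 -0.0505] res mm [ 0.1  0.7  0.2  0.  -1.3 -0.3  1.  -0.4]
yellow [ 0.5836 -0.3278  0.1614] res mm [ 0.7  0.2  1.3  0.3 -1.6  0.4 -0.3 -0.9]
blue [ 0.5707  0.2967 -0.1431] res mm [ 0.1  0.5 -0.  -0.1 -0.2 -0.1  0.2 -0.2]
top
blue 444 z 35.5 c [464.6 131.1] mean [464.4 131.3] [62.3 41.1] yaw 28.9
red 445 z 35.5 c [431.9   4.1] mean [431.9   4.3] [62.9 41.9] yaw 7.2
unb 452 z 35.5 c [ 415.3 -143.9] mean [ 415.2 -143.7] [63.4 41.5] yaw 13.8
thin 405 z 19.7 c [ 377.3 -286.2] mean [ 377.2 -285.9] [40.8 61.2] yaw -10.7
yel 422 z 35.3 c [331.3 293.6] mean [330.9 293.3] [63.3 41. ] yaw 23.7
setL 396 z 38.1 c [579.7 343. ] mean [579.6 342.7] [42.  61.2] yaw -8.8
setR 442 z 38.5 c [561.6 252.8] mean [561.6 252.5] [42.4 63.3] yaw -7.7
side
blue 464 z 35.8 c [464.7 133.3] mean [464.1 134.7] [63.  44.7] yaw 29.3
red 388 z 35.7 c [432.2   6.7] mean [431.7   8. ] [62.8 44.4] yaw 7.4
unb 311 z 35.3 c [ 416.  -140.9] mean [ 415.3 -139.2] [62.5 44.6] yaw 12.4
thin 268 z 18.8 c [ 377.1 -282.6] mean [ 376.8 -281.8] [47.4 66. ] yaw -7.9
yel 690 z 36.8 c [331.6 295.3] mean [331.3 296.5] [62.6 42.7] yaw 21.9
setL 626 z 39.6 c [579.2 344.6] mean [578.5 345.3] [42.8 64.3] yaw -7.1
setR 537 z 39.1 c [561.  255.8] mean [560.3 256.8] [43.3 64.2] yaw -7.8
```

View pics/fit_top.png

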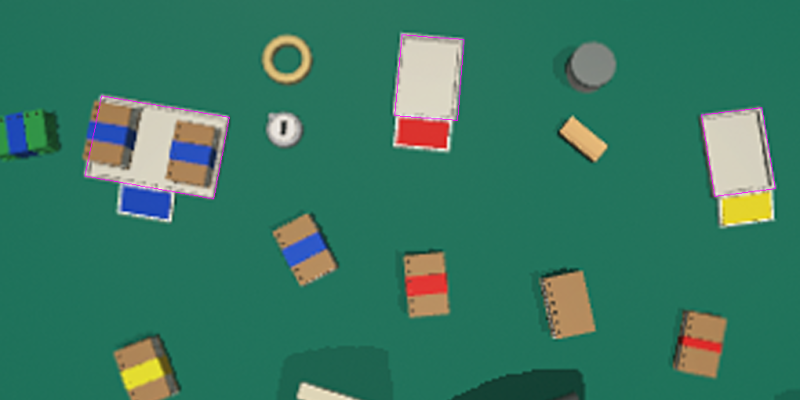

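View pics/fit_side.png

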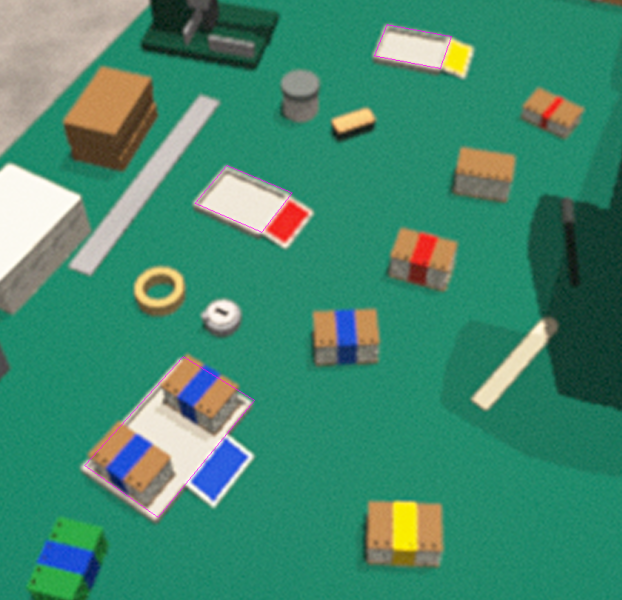

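```bash
cat > go.py <<'E'
import sys
from h import *
from plant import ctrl
def rel(x,y,z,yawdeg,st=None,flip=None):
    st=st or ctrl.get_state();Rc=R.from_quat(st["tcp_rot"]);M=Rc.as_matrix()
    best=None
    for k in(0,180):
        a=np.radians(yawdeg+k);zz=np.array([np.cos(a),np.sin(a),0]);yy=np.array([0,0,-1.]);xx=np.cross(yy,zz)
        rv=(Rc.inv()*R.from_matrix(np.c_[xx,yy,zz])).as_rotvec()
        d=M.T@(np.array([x,y,z])-st["eef_pos"])
        q6=None
        if best is None or np.linalg.norm(rv)<np.linalg.norm(best[0]): best=(rv,d)
    print("pos",np.round(st["eef_pos"],4),"zaxis yaw",round(float(np.degrees(np.arctan2(M[1,2],M[0,2]))),1),"q",np.round(st["qpos"],2),"open",round(st["opening"],3),"F",np.round(st["contact_force"],1),"t",round(st["time"],2))
    print("turn",np.round(best[0],4),"shift",np.round(best[1],4))
if __name__=="__main__": rel(*map(float,sys.argv[1:5]))
E
python3 go.py .47 -.25 .23 29; python3 go.py .4646 .132 .2 29
```

```text
pos [ 0.2031 -0.6431  0.2301] zaxis yaw -72.5 q [-1.42  0.29  1.58 -0.    1.28 -0.15] open 1.0 F [-0.8  0.1  0.1] t 0.1
turn [2.0000e-03 1.3704e+00 1.2000e-03] shift [-0.3728  0.0008 -0.2945]
pos [ 0.2031 -0.6431  0.2301] zaxis yaw -72.5 q [-1.42  0.29  1.58 -0.    1.28 -0.15] open 1.0 F [-0.8  0.1  0.1] t 0.1
turn [2.0000e-03 1.3704e+00 1.2000e-03] shift [-0.4826  0.0316 -0.6604]
```

```bash
sed -i 's/for k in(0,180)/for k in(0,)/' go.py
python3 go.py .47 -.25 .23 -20
```

```text
pos [ 0.2031 -0.6431  0.2301] zaxis yaw -72.5 q [-1.42  0.29  1.58 -0.    1.28 -0.15] open 1.0 F [-0.8  0.1  0.1] t 0.1
turn [ 0.0018 -0.916  -0.0013] shift [-0.3728  0.0008 -0.2945]
```

Call:
{"fn": "jog_arm", "kwargs": {
  "deltas": [
    [[0,-0.916,0],[-0.373,0,-0.295],1],
    [[0,-0.916,0],[-0.373,0,-0.295],1],
    [[0,-0.916,0],[-0.373,0,-0.295],1],
    [[0,-0.916,0],[-0.373,0,-0.295],1],
    [[0,-0.916,0],[-0.373,0,-0.295],1],
    [[0,-0.916,0],[-0.373,0,-0.295],1],
    [[0,-0.916,0],[-0.373,0,-0.295],1],
    [[0,-0.916,0],[-0.373,0,-0.295],1],
    [[0,-0.916,0],[-0.373,0,-0.295],1],
    [[0,-0.916,0],[-0.373,0,-0.295],1]
  ]
}}

```text
time: 0.93
eef_pos: [0.4373, -0.2965, 0.2305]
tcp_rot: [-0.405, 0.58, -0.578, 0.406]
contact_force: [0.7, 0.6, 0.7]
opening: 0.996
```

```bash
python3 go.py .4646 .132 .12 29
```

```text
pos [ 0.4373 -0.2965  0.2305] zaxis yaw -20.0 q [-0.79 -0.04  1.93  0.    1.25 -0.44] open 0.996 F [0.7 0.6 0.7] t 0.93
turn [ 4.000e-04 -8.553e-01 -2.600e-03] shift [-0.4118  0.1116 -0.1208]
```

Call:
{"fn": "jog_arm", "kwargs": {
  "deltas": [
    [[0,-0.855,0],[-0.412,0.09,-0.121],1],
    [[0,-0.855,0],[-0.412,0.09,-0.121],1],
    [[0,-0.855,0],[-0.412,0.09,-0.121],1],
    [[0,-0.855,0],[-0.412,0.09,-0.121],1],
    [[0,-0.855,0],[-0.412,0.09,-0.121],1],
    [[0,-0.855,0],[-0.412,0.09,-0.121],1],
    [[0,-0.855,0],[-0.412,0.09,-0.121],1],
    [[0,-0.855,0],[-0.412,0.09,-0.121],1],
    [[0,-0.855,0],[-0.412,0.09,-0.121],1],
    [[0,-0.855,0],[-0.412,0.09,-0.121],1]
  ]
}}

```text
time: 1.77
eef_pos: [0.4623, 0.1106, 0.1459]
tcp_rot: [-0.609, 0.36, -0.358, 0.61]
contact_force: [0.6, 0.4, 0.2]
opening: 0.998
```

Call:
{"fn": "jog_arm", "kwargs": {
  "deltas": [
    [[0,0,0],[0,0,0],1],
    [[0,0,0],[0,0,0],1]
  ]
}}

```text
time: 1.93
eef_pos: [0.4611, 0.1127, 0.1448]
tcp_rot: [-0.61, 0.359, -0.356, 0.61]
contact_force: [0.2, -0.3, -0.1]
opening: 1.002
```

```bash
cat > look.py <<'E'
import sys
from h import *
from plant import ctrl
tag=sys.argv[1];cam=sys.argv[2];u,v,w=map(int,sys.argv[3:6]);f=600/(2*w)
c=ctrl.read_camera(cam);np.savez(f"{tag}.npz",**c)
i=c["pixels"][max(v-w,0):v+w,max(u-w,0):u+w]
f=600/i.shape[0];cv2.imwrite(f"pics/{tag}.png",cv2.resize(i,None,fx=f,fy=f,interpolation=cv2.INTER_CUBIC)[:600,:800])
print("scale",f,"off",max(u-w,0),max(v-w,0))
E
python3 go.py .4646 .132 .12 29; python3 look.py s1 side 325 200 75;python3 look.py t1 top 279 216 60
```

```text
pos [0.4611 0.1127 0.1448] zaxis yaw 29.3 q [ 0.02 -0.07  2.13  0.    1.08 -0.49] open 1.002 F [ 0.2 -0.3 -0.1] t 1.93
turn [ 0.0017  0.0047 -0.0035] shift [-0.0151  0.0248  0.0126]
scale 4.0 off 250 125
scale 5.0 off 219 156
```

View pics/s1.png

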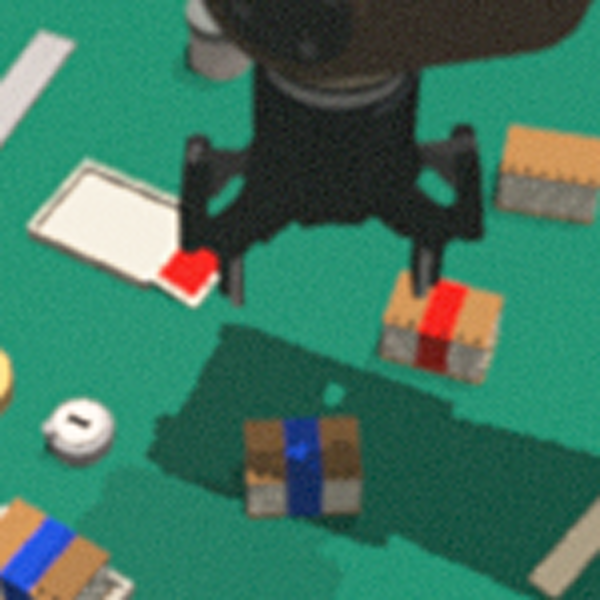

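View pics/t1.png

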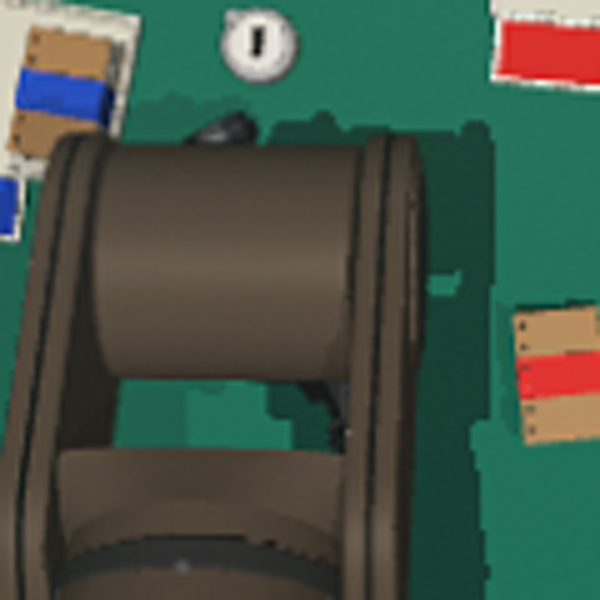

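```bash
python3 - <<'E'
from h import *
c=dict(np.load("s1.npz"));W=xyz(c)
p=np.array([.4611,.1127,.1448]);z=np.array([np.cos(np.radians(29.3)),np.sin(np.radians(29.3)),0])
for s in(1,-1):
  for dz in(0,.006,.013): print(s,dz,np.round(proj(c,p+s*z*.046+[0,0,dz])[0],1))
for a in [(235,295),(235,285),(235,270),(424,285),(424,270)]:
  u,v=int(a[0]/4+250),int(a[1]/4+125);print(a,u,v,np.round(W[v,u],3))
# lowest gripper points
m=(np.hypot(W[...,0]-p[0],W[...,1]-p[1])<.065)&(W[...,2]>.1)
print(np.round(np.percentile(W[m][:,2],[0,1,2,5]),4))
E
```

```text
1 0 [309.5 201.7]
1 0.006 [309.4 199.9]
1 0.013 [309.4 197.8]
-1 0 [354.  199.7]
-1 0.006 [354.2 197.9]
-1 0.013 [354.4 195.8]
(235, 295) 308 198 [0.498 0.147 0.172]
(235, 285) 308 196 [0.499 0.146 0.176]
(235, 270) 308 192 [0.497 0.148 0.193]
(424, 285) 356 196 [0.414 0.101 0.173]
(424, 270) 356 192 [0.415 0.101 0.184]
[0.1589 0.1746 0.1862 0.2097]
```

```bash
python3 go.py .4646 .132 .006 29
```

```text
pos [0.4622 0.1103 0.1458] zaxis yaw 29.0 q [ 0.02 -0.07  2.13  0.    1.08 -0.49] open 1.0 F [ 0.  -0.5 -0.9] t 2.03
turn [-0.0001  0.0002 -0.0022] shift [-0.0175  0.1398  0.0126]
```

Call:
{"fn": "jog_arm", "kwargs": {
  "deltas": [
    [[0,0,0],[-0.0175,0.03,0.0126],1],
    [[0,0,0],[-0.0175,0.07,0.0126],1],
    [[0,0,0],[-0.0175,0.1,0.0126],1],
    [[0,0,0],[-0.0175,0.12,0.0126],1],
    [[0,0,0],[-0.0175,0.14,0.0126],1],
    [[0,0,0],[-0.0175,0.14,0.0126],1],
    [[0,0,0],[-0.0175,0.14,0.0126],1],
    [[0,0,0],[-0.0175,0.14,0.0126],1]
  ]
}}

```text
time: 2.7
eef_pos: [0.466, 0.131, 0.0072]
tcp_rot: [-0.608, 0.359, -0.359, 0.61]
contact_force: [0.0, -0.4, 0.9]
opening: 1.002
```

```bash
python3 go.py .4646 .132 .006 29; python3 look.py s2 side 325 225 75
```

```text
pos [0.466  0.131  0.0072] zaxis yaw 28.9 q [ 0.06  0.19  2.17  0.    0.78 -0.44] open 1.002 F [ 0.  -0.4  0.9] t 2.7
turn [-0.0022 -0.0017 -0.0011] shift [-0.0016  0.0012 -0.0008]
scale 4.0 off 250 150
```

View pics/s2.png

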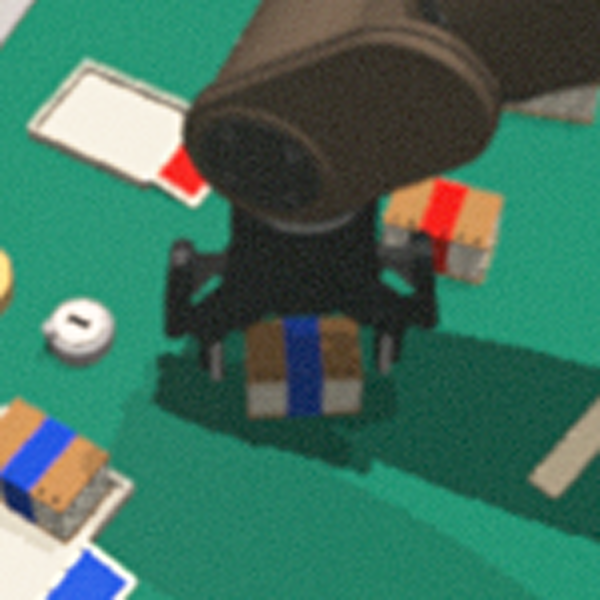

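Call:
{"fn": "jog_arm", "kwargs": {
  "deltas": [
    [[0,0,0],[-0.0016,0.001,0],0],
    [[0,0,0],[-0.0016,0.001,0],0],
    [[0,0,0],[-0.0016,0.001,0],0],
    [[0,0,0],[-0.0016,0.001,0],0],
    [[0,0,0],[-0.0016,0.001,0],0],
    [[0,0,0],[-0.0016,0.001,0],0],
    [[0,0,0],[-0.0016,0.001,0],0],
    [[0,0,0],[-0.0016,0.001,0],0]
  ],
  "force": 40
}}

```text
time: 3.42
eef_pos: [0.4672, 0.1328, 0.0084]
tcp_rot: [-0.608, 0.358, -0.361, 0.611]
contact_force: [-1.3, -1.8, 6.4]
opening: 0.727
```

Call:
{"fn": "jog_arm", "kwargs": {
  "deltas": [
    [[0,0,0],[0,-0.04,0],0],
    [[0,0,0],[0,-0.09,0],0],
    [[0,0,0],[0,-0.09,0],0],
    [[0,0,0],[0,-0.09,0],0],
    [[0,0,0],[0,-0.09,0],0]
  ]
}}

```text
time: 3.83
eef_pos: [0.4666, 0.1327, 0.0986]
tcp_rot: [-0.607, 0.357, -0.361, 0.611]
contact_force: [-0.2, -0.1, -2.1]
opening: 0.735
```

```bash
python3 go.py .5706 .2975 .10 -8.2; python3 look.py s3 side 325 200 75
```

```text
pos [0.4666 0.1327 0.0986] zaxis yaw 29.0 q [ 0.07  0.02  2.14  0.    0.97 -0.44] open 0.735 F [-0.2 -0.1 -2.1] t 3.83
turn [-0.007   0.6486 -0.0008] shift [-0.0938 -0.0004  0.1708]
scale 4.0 off 250 125
```

View pics/s3.png

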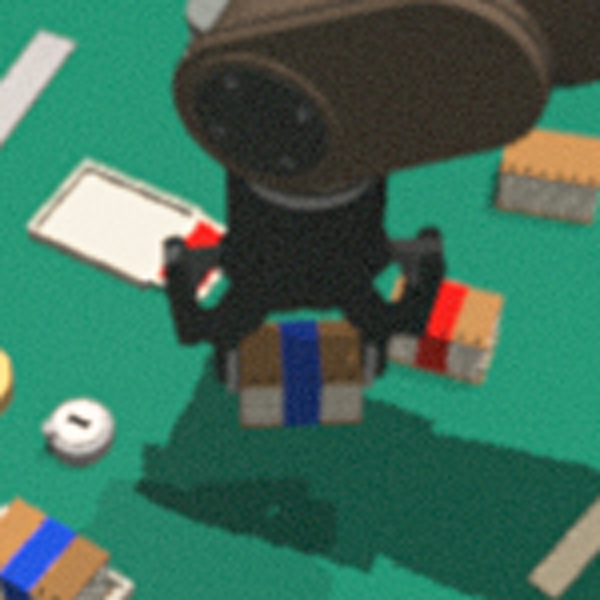

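Call:
{"fn": "jog_arm", "kwargs": {
  "deltas": [
    [[0,0.1,0],[-0.02,-0.01,0.035],0],
    [[0,0.2,0],[-0.04,-0.01,0.07],0],
    [[0,0.3,0],[-0.06,-0.01,0.1],0],
    [[0,0.42,0],[-0.075,-0.01,0.135],0],
    [[-0.007,0.53,0],[-0.094,-0.005,0.171],0],
    [[-0.007,0.649,0],[-0.094,-0.005,0.171],0],
    [[-0.007,0.649,0],[-0.094,-0.005,0.171],0],
    [[-0.007,0.649,0],[-0.094,-0.005,0.171],0],
    [[-0.007,0.649,0],[-0.094,-0.005,0.171],0],
    [[-0.007,0.649,0],[-0.094,-0.005,0.171],0]
  ]
}}

```text
time: 4.72
eef_pos: [0.5688, 0.2966, 0.1024]
tcp_rot: [-0.464, 0.535, -0.533, 0.462]
contact_force: [-0.4, -0.4, -0.5]
opening: 0.729
```

```bash
python3 go.py .5706 .2975 .06 -8.2; python3 look.py s4 side 250 265 85
```

```text
pos [0.5688 0.2966 0.1024] zaxis yaw -8.2 q [0.32 0.35 1.75 0.   1.05 0.46] open 0.729 F [-0.4 -0.4 -0.5] t 4.72
turn [0.0044 0.0003 0.0006] shift [-0.0012  0.0424  0.0019]
scale 3.5294117647058822 off 165 180
```

View pics/s4.png

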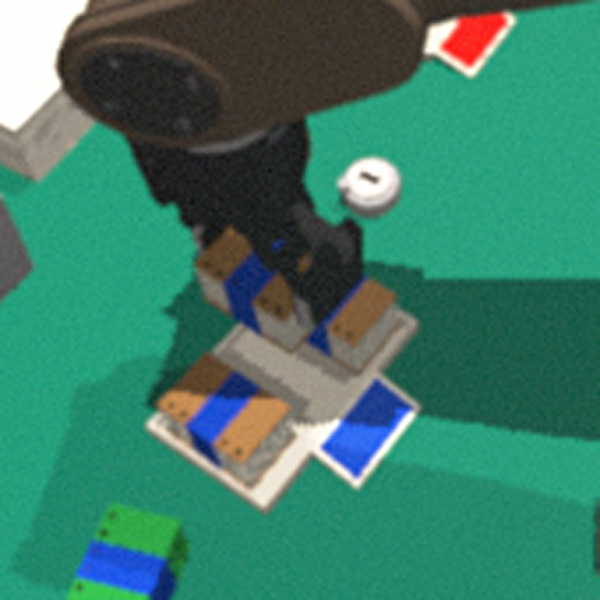

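Call:
{"fn": "jog_arm", "kwargs": {
  "deltas": [
    [[0.004,0,0],[-0.001,0.02,0.002],0],
    [[0.004,0,0],[-0.001,0.04,0.002],0],
    [[0.004,0,0],[-0.001,0.046,0.002],0],
    [[0.004,0,0],[-0.001,0.046,0.002],0]
  ]
}}

```text
time: 5.1
eef_pos: [0.5691, 0.2962, 0.0549]
tcp_rot: [-0.464, 0.535, -0.534, 0.461]
contact_force: [-0.7, 0.3, -0.9]
opening: 0.73
```

```bash
python3 go.py .5706 .2975 .0114 -8.2; python3 look.py s5 side 250 275 60; python3 - <<'E'
from h import *
c=dict(np.load("s5.npz"));W=xyz(c)
# tops: sets z~39, held pack higher
z=np.r_[-np.sin(np.radians(-8.2)),np.cos(np.radians(-8.2))];xx=np.r_[z[1],-z[0]]
L=(W[...,:2]-[.5706,.2975]);y=L@z*1000;x=L@xx*1000
for lo,hi in((.035,.043),(.075,.095)):
  for y0,y1 in((-75,-22),(-30,30),(22,75)):
    m=(W[...,2]>lo)&(W[...,2]<hi)&(abs(x)<34)&(y>y0)&(y<y1)
    if m.sum()>20: print(lo,(y0,y1),m.sum(),"y range",np.round(np.percentile(y[m],[3,97]),1),"x",np.round(np.percentile(x[m],[3,97]),1),"z",np.round(np.median(W[m][:,2]),4))
E
```

```text
pos [0.5691 0.2962 0.0549] zaxis yaw -8.2 q [ 0.32  0.41  1.77 -0.    0.97  0.47] open 0.73 F [-0.7  0.3 -0.9] t 5.1
turn [ 0.0037 -0.0004  0.0022] shift [-0.0016  0.0435  0.0014]
scale 5.0 off 190 215
0.035 (-75, -22) 70 y range [-63.  -44.4] x [-33.9  16.1] z 0.0392
0.035 (-30, 30) 44 y range [27.2 30. ] x [-27.4  32.3] z 0.0394
0.035 (22, 75) 601 y range [28.6 67.2] x [-28.4  31.9] z 0.0398
0.075 (-30, 30) 374 y range [-5.2 20.8] x [-31.1  30.6] z 0.0828
```

View pics/s5.png

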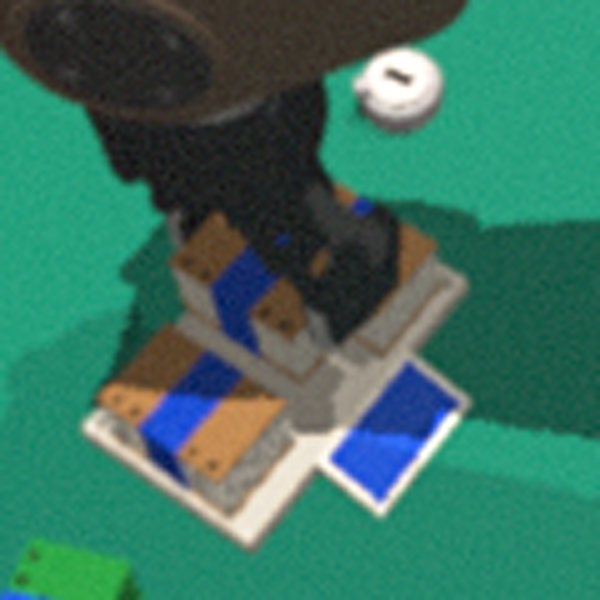

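Call:
{"fn": "jog_arm", "kwargs": {
  "deltas": [
    [[0.004,0,0],[-0.0018,0,0.0014],0],
    [[0.004,0,0.002],[-0.0018,0.012,0.0014],0],
    [[0.004,0,0.002],[-0.0018,0.022,0.0014],0],
    [[0.004,0,0.002],[-0.0018,0.032,0.0014],0],
    [[0.004,0,0.002],[-0.0018,0.037,0.0014],0],
    [[0.004,0,0.002],[-0.0018,0.041,0.0014],0],
    [[0.004,0,0.002],[-0.0018,0.043,0.0014],0],
    [[0.004,0,0.002],[-0.0018,0.043,0.0014],0]
  ]
}}

```text
time: 5.82
eef_pos: [0.5715, 0.2982, 0.0126]
tcp_rot: [0.462, -0.534, 0.535, -0.463]
contact_force: [-0.3, -0.4, -0.7]
opening: 0.73
```

```bash
python3 go.py .5706 .298 .0114 -8.2; python3 look.py s6 side 250 275 60
```

```text
pos [0.5715 0.2982 0.0126] zaxis yaw -8.2 q [ 0.32  0.47  1.77 -0.    0.9   0.47] open 0.73 F [-0.3 -0.4 -0.7] t 5.82
turn [-0.0017 -0.0004 -0.0006] shift [ 0.0003  0.0012 -0.0008]
scale 5.0 off 190 215
```

View pics/s6.png

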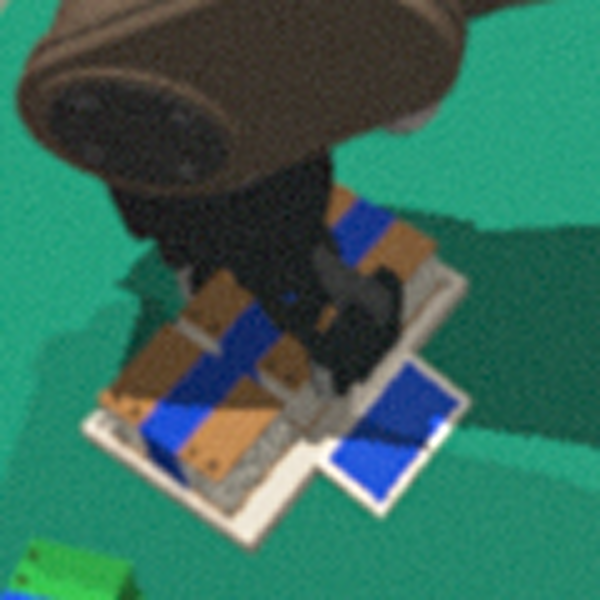

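Call:
{"fn": "jog_arm", "kwargs": {
  "deltas": [
    [[0,0,0],[0,0.0015,0],0],
    [[0,0,0],[0,0.0015,0],0],
    [[0,0,0],[0,0.0015,0],1],
    [[0,0,0],[0,0.0015,0],1],
    [[0,0,0],[0,0.0015,0],1],
    [[0,0,0],[0,0.0015,0],1],
    [[0,0,0],[0,0.0015,0],1]
  ]
}}

```text
time: 6.45
eef_pos: [0.572, 0.2984, 0.012]
tcp_rot: [0.462, -0.534, 0.535, -0.464]
contact_force: [-0.2, 0.3, 0.4]
opening: 0.999
```

Call:
{"fn": "jog_arm", "kwargs": {
  "deltas": [
    [[0,0,0],[0,-0.02,0],1],
    [[0,0,0],[0,-0.05,0],1],
    [[0,0,0],[0,-0.09,0],1],
    [[0,0,0],[0,-0.13,0],1],
    [[0,0,0],[0,-0.14,0],1],
    [[0,0,0],[0,-0.14,0],1]
  ]
}}

```text
time: 6.95
eef_pos: [0.5746, 0.2993, 0.158]
tcp_rot: [0.458, -0.533, 0.536, -0.467]
contact_force: [0.8, 0.1, 0.2]
opening: 1.002
```

```bash
python3 go.py .432 .005 .15 7.3; python3 look.py s7 side 250 275 60
```

```text
pos [0.5746 0.2993 0.158 ] zaxis yaw -8.2 q [ 0.32  0.29  1.72 -0.    1.13  0.47] open 1.002 F [0.8 0.1 0.2] t 6.95
turn [-0.0131 -0.2708 -0.0043] shift [ 0.3117  0.0049 -0.0991]
scale 5.0 off 190 215
```

View pics/s7.png

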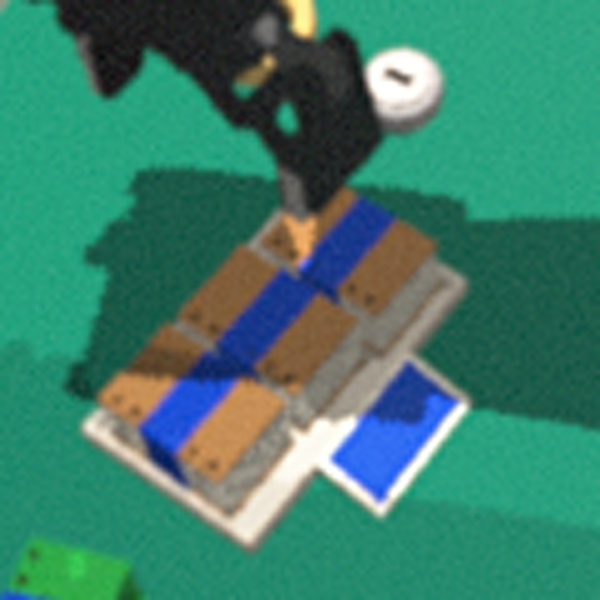

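Call:
{"fn": "jog_arm", "kwargs": {
  "deltas": [
    [[-0.013,-0.09,0],[0.04,0,-0.013],1],
    [[-0.013,-0.18,0],[0.08,0,-0.025],1],
    [[-0.013,-0.271,0],[0.12,0,-0.038],1],
    [[-0.013,-0.271,0],[0.16,0,-0.05],1],
    [[-0.013,-0.271,0],[0.2,0,-0.063],1],
    [[-0.013,-0.271,-0.004],[0.24,0.005,-0.076],1],
    [[-0.013,-0.271,-0.004],[0.28,0.005,-0.09],1],
    [[-0.013,-0.271,-0.004],[0.312,0.005,-0.099],1],
    [[-0.013,-0.271,-0.004],[0.312,0.005,-0.099],1],
    [[-0.013,-0.271,-0.004],[0.312,0.005,-0.099],1]
  ]
}}

```text
time: 7.83
eef_pos: [0.4281, 0.003, 0.1451]
tcp_rot: [0.532, -0.471, 0.466, -0.527]
contact_force: [0.6, 0.0, -0.6]
opening: 1.001
```

```bash
python3 go.py .432 .005 .006 7.3
```

```text
pos [0.4281 0.003  0.1451] zaxis yaw 7.1 q [-0.23 -0.18  2.23 -0.    1.1  -0.35] open 1.001 F [ 0.6  0.  -0.6] t 7.83
turn [ 0.0099 -0.004  -0.0008] shift [-0.0014  0.139   0.0055]
```

Call:
{"fn": "jog_arm", "kwargs": {
  "deltas": [
    [[0.01,0,0],[-0.0014,0.03,0.005],1],
    [[0.01,0,0],[-0.0014,0.07,0.005],1],
    [[0.01,0,0],[-0.0014,0.1,0.005],1],
    [[0.01,-0.004,0],[-0.0014,0.125,0.005],1],
    [[0.01,-0.004,0],[-0.0014,0.139,0.005],1],
    [[0.01,-0.004,0],[-0.0014,0.139,0.005],1],
    [[0.01,-0.004,0],[-0.0014,0.139,0.005],1],
    [[0.01,-0.004,0],[-0.0014,0.139,0.005],1]
  ]
}}

```text
time: 8.5
eef_pos: [0.4321, 0.0056, 0.0063]
tcp_rot: [-0.531, 0.467, -0.467, 0.531]
contact_force: [-0.3, 0.8, 0.3]
opening: 1.0
```

```bash
python3 go.py .432 .005 .007 7.3;  python3 look.py s8 side 355 200 60
```

```text
pos [0.4321 0.0056 0.0063] zaxis yaw 7.4 q [-0.22  0.08  2.29  0.    0.77 -0.35] open 1.0 F [-0.3  0.8  0.3] t 8.5
turn [-0.0005  0.0012 -0.0008] shift [ 0.0005 -0.0007 -0.0001]
scale 5.0 off 295 140
```

View pics/s8.png

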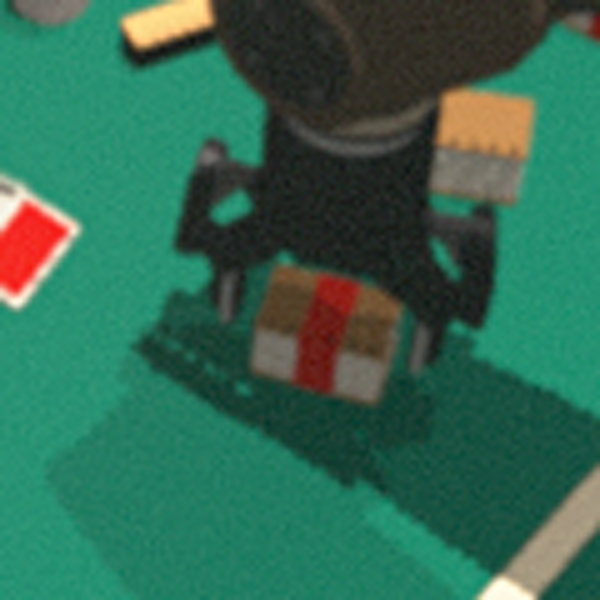

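Call:
{"fn": "jog_arm", "kwargs": {
  "deltas": [
    [[0,0,0],[0,0,0],0],
    [[0,0,0],[0,0,0],0],
    [[0,0,0],[0,0,0],0],
    [[0,0,0],[0,0,0],0],
    [[0,0,0],[0,0,0],0],
    [[0,0,0],[0,0,0],0],
    [[0,0,0],[0,0,0],0],
    [[0,0,0],[0,0,0],0]
  ]
}}

```text
time: 9.22
eef_pos: [0.434, 0.0051, 0.0084]
tcp_rot: [-0.53, 0.466, -0.468, 0.532]
contact_force: [-0.5, 0.2, 6.2]
opening: 0.729
```

Call:
{"fn": "jog_arm", "kwargs": {
  "deltas": [
    [[0,0,0],[0,-0.04,0],0],
    [[0,0,0],[0,-0.08,0],0],
    [[0,0,0],[0,-0.08,0],0],
    [[0,0,0],[0,-0.08,0],0],
    [[0,0,0],[0,-0.08,0],0]
  ]
}}

```text
time: 9.63
eef_pos: [0.4332, 0.0051, 0.0881]
tcp_rot: [-0.53, 0.466, -0.468, 0.532]
contact_force: [-0.5, 0.2, -0.6]
opening: 0.73
```

```bash
python3 go.py .6539 .0068 .08 -2.9;  python3 look.py s9 side 355 180 60
```

```text
pos [0.4332 0.0051 0.0881] zaxis yaw 7.3 q [-0.22 -0.09  2.26  0.    0.96 -0.35] open 0.73 F [-0.5  0.2 -0.6] t 9.63
turn [-4.600e-03  1.787e-01 -1.000e-04] shift [0.0265 0.0091 0.2191]
scale 5.0 off 295 120
```

View pics/s9.png

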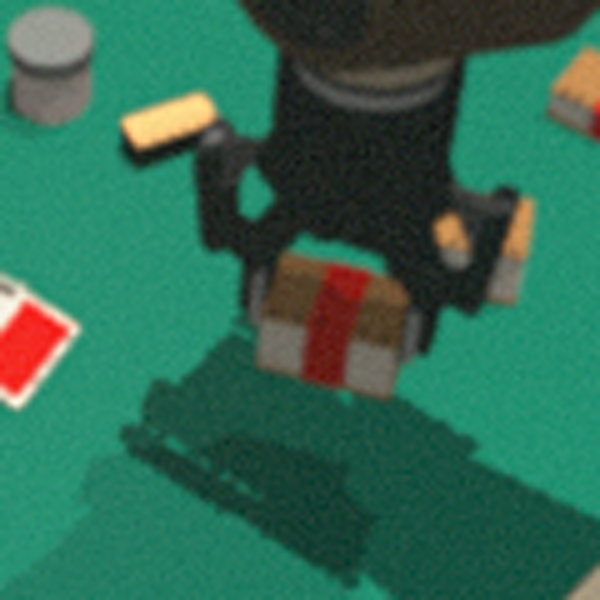

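Call:
{"fn": "jog_arm", "kwargs": {
  "deltas": [
    [[0,0.09,0],[0.005,0,0.04],0],
    [[-0.004,0.179,0],[0.01,0,0.08],0],
    [[-0.004,0.179,0],[0.015,0,0.12],0],
    [[-0.004,0.179,0],[0.02,0,0.16],0],
    [[-0.004,0.179,0],[0.024,0,0.195],0],
    [[-0.004,0.179,0],[0.0265,0.005,0.219],0],
    [[-0.004,0.179,0],[0.0265,0.009,0.219],0],
    [[-0.004,0.179,0],[0.0265,0.009,0.219],0],
    [[-0.004,0.179,0],[0.0265,0.009,0.219],0]
  ]
}}

```text
time: 10.43
eef_pos: [0.6506, 0.0073, 0.0757]
tcp_rot: [-0.489, 0.515, -0.51, 0.486]
contact_force: [-0.6, -0.4, 0.4]
opening: 0.732
```

```bash
python3 go.py .6539 .0068 .0115 -2.9
```

```text
pos [0.6506 0.0073 0.0757] zaxis yaw -2.9 q [-0.14  0.4   1.74  0.    1.01 -0.09] open 0.732 F [-0.6 -0.4  0.4] t 10.43
turn [ 0.0076 -0.0002 -0.001 ] shift [0.0004 0.0642 0.0038]
```

Call:
{"fn": "jog_arm", "kwargs": {
  "deltas": [
    [[0.008,0,0],[0,0.02,0.0038],0],
    [[0.008,0,0],[0,0.035,0.0038],0],
    [[0.008,0,0],[0,0.048,0.0038],0],
    [[0.008,0,0],[0,0.055,0.0038],0],
    [[0.008,0,0],[0,0.06,0.0038],0],
    [[0.008,0,0],[0,0.0635,0.0038],0],
    [[0.008,0,0],[0,0.0635,0.0038],0],
    [[0.008,0,0],[0,0.0635,0.0038],0]
  ]
}}

```text
time: 11.1
eef_pos: [0.6545, 0.0071, 0.0129]
tcp_rot: [0.486, -0.512, 0.513, -0.488]
contact_force: [-0.0, -0.2, -0.5]
opening: 0.73
```

```bash
python3 go.py .6539 .0068 .0115 -2.9;  python3 look.py s10 side 285 180 60
```

```text
pos [0.6545 0.0071 0.0129] zaxis yaw -2.9 q [-0.14  0.49  1.75  0.    0.9  -0.09] open 0.73 F [-0.  -0.2 -0.5] t 11.1
turn [-0.0019 -0.0002 -0.0009] shift [ 0.0003  0.0014 -0.0006]
scale 5.0 off 225 120
```

View pics/s10.png

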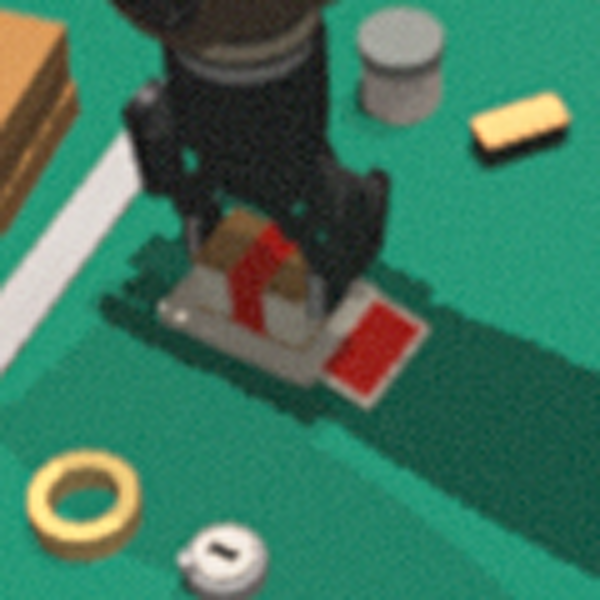

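Red is in the tray, about 1 mm above the floor and centred. I'll lower it slightly, release and retreat.

Call:
{"fn": "jog_arm", "kwargs": {
  "deltas": [
    [[0,0,0],[0,0.0015,0],0],
    [[0,0,0],[0,0.0015,0],0],
    [[0,0,0],[0,0.0015,0],1],
    [[0,0,0],[0,0.0015,0],1],
    [[0,0,0],[0,0.0015,0],1],
    [[0,0,0],[0,0.0015,0],1],
    [[0,0,0],[0,0.0015,0],1]
  ]
}}

```text
time: 11.73
eef_pos: [0.6547, 0.0071, 0.0116]
tcp_rot: [0.486, -0.512, 0.513, -0.488]
contact_force: [0.3, -0.4, 0.4]
opening: 0.998
```

Call:
{"fn": "jog_arm", "kwargs": {
  "deltas": [
    [[0,0,0],[0,-0.02,0],1],
    [[0,0,0],[0,-0.05,0],1],
    [[0,0,0],[0,-0.09,0],1],
    [[0,0,0],[0,-0.12,0],1],
    [[0,0,0],[0,-0.12,0],1]
  ]
}}

```text
time: 12.15
eef_pos: [0.6593, 0.0064, 0.1409]
tcp_rot: [0.483, -0.508, 0.517, -0.491]
contact_force: [1.5, -0.1, 0.9]
opening: 1.002
```

```bash
python3 go.py .377 -.285 .12 -10
```

```text
pos [0.6593 0.0064 0.1409] zaxis yaw -2.9 q [-0.14  0.33  1.7   0.    1.1  -0.09] open 1.002 F [ 1.5 -0.1  0.9] t 12.15
turn [-0.0174  0.1238 -0.0005] shift [ 0.3053  0.0164 -0.2675]
```

Call:
{"fn": "jog_arm", "kwargs": {
  "deltas": [
    [[-0.017,0.06,0],[0.03,0,-0.026],1],
    [[-0.017,0.124,0],[0.06,0,-0.053],1],
    [[-0.017,0.124,0],[0.09,0,-0.08],1],
    [[-0.017,0.124,0],[0.12,0,-0.106],1],
    [[-0.017,0.124,0],[0.15,0,-0.132],1],
    [[-0.017,0.124,0],[0.18,0,-0.158],1],
    [[-0.017,0.124,0],[0.21,0,-0.185],1],
    [[-0.017,0.124,0],[0.24,0,-0.21],1],
    [[-0.017,0.124,0],[0.27,0,-0.237],1],
    [[-0.017,0.124,0],[0.3053,0,-0.2675],1]
  ]
}}

```text
time: 12.98
eef_pos: [0.3786, -0.2821, 0.1363]
tcp_rot: [0.454, -0.542, 0.542, -0.455]
contact_force: [0.7, -0.6, 0.1]
opening: 1.004
```

Call:
{"fn": "jog_arm", "kwargs": {
  "deltas": [
    [[0,0,0],[0,0,0],1]
  ]
}}

```text
time: 13.07
eef_pos: [0.3748, -0.2862, 0.1362]
tcp_rot: [0.453, -0.543, 0.543, -0.452]
contact_force: [0.3, -0.3, -0.1]
opening: 0.999
```

```bash
python3 go.py .377 -.285 -.003 -10; python3 look.py s11 side 415 130 50;python3 look.py t11 top 400 210 90
```

```text
pos [ 0.3748 -0.2862  0.1362] zaxis yaw -10.3 q [-0.87 -0.07  2.15 -0.    1.06 -0.69] open 0.999 F [ 0.3 -0.3 -0.1] t 13.07
turn [ 0.0004 -0.006   0.0018] shift [-0.0018  0.1392  0.002 ]
scale 6.0 off 365 80
scale 3.3333333333333335 off 310 120
```

View pics/s11.png

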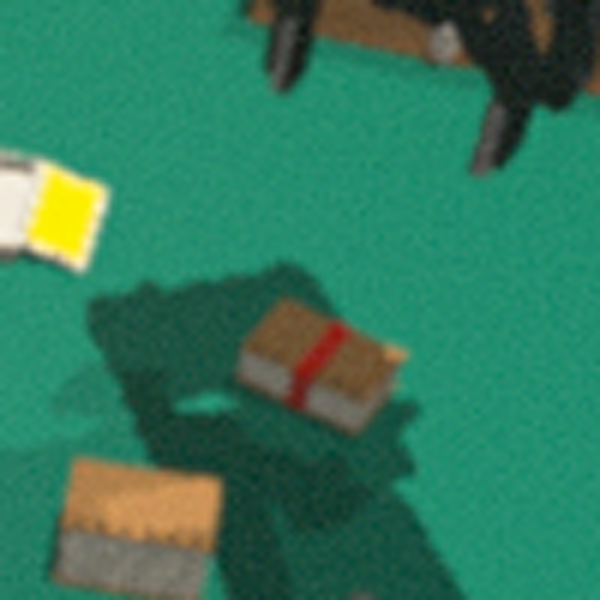

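View pics/t11.png

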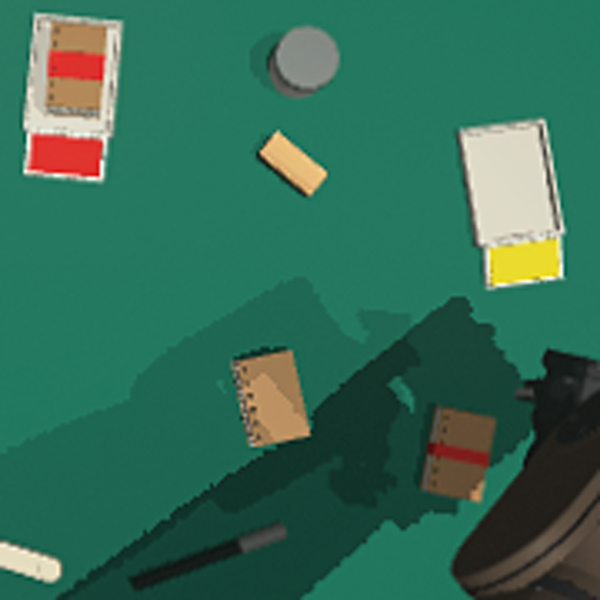

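```bash
cat > meas.py <<'E'
import sys
from h import *
def meas(f,items):
  c=dict(np.load(f));W=xyz(c)
  for n,u,v,hh in items:
    d=np.hypot(W[...,0]*1000-u,W[...,1]*1000-v)
    m=((abs(W[...,2]-hh)<.006)&(d<45)).astype(np.uint8)
    k,l,st,_=cv2.connectedComponentsWithStats(m);j=1+np.argmax(st[1:,4]);q=W[l==j]
    r=cv2.minAreaRect((q[:,:2]*1000).astype(np.float32));B=cv2.boxPoints(r)
    e=max(B[1]-B[0],B[2]-B[1],key=np.linalg.norm)
    a=np.degrees(np.arctan2(e[1],e[0]));a=(a+90)%180-90
    print(n,len(q),"z",np.round(np.median(q[:,2])*1000,1),"c",np.round(r[0],1),"mean",np.round(q[:,:2].mean(0)*1000,1),np.round(r[1],1),"yaw",round(a,1))
E
python3 - <<'E'
from meas import *
I=[("thin",377,-286,.02),("red",654,7,.039),("unb",415,-144,.036),("blue",570.6,298,.039),("L",580,343,.039),("R",562,253,.039)]
meas("t11.npz",I[:3]+[("yel",331,294,.036)]); 
E
python3 - <<'E'
from h import *
c=dict(np.load("t11.npz"))
i=cv2.resize(c["pixels"][230:280,420:480],None,fx=12,fy=12,interpolation=cv2.INTER_CUBIC);cv2.imwrite("pics/thin.png",i)
E
```

```text
thin 403 z 19.7 c [ 377.2 -286.1] mean [ 377.2 -286.1] [40.9 61. ] yaw -11.0
red 430 z 38.8 c [655.6   6.6] mean [655.8   6.5] [41.6 63.7] yaw -3.7
unb 453 z 35.7 c [ 415.2 -143.8] mean [ 415.2 -143.7] [63.4 41.9] yaw 13.7
yel 425 z 35.1 c [331.3 293.3] mean [330.8 293.2] [63.4 41.5] yaw 22.9
```

View pics/thin.png

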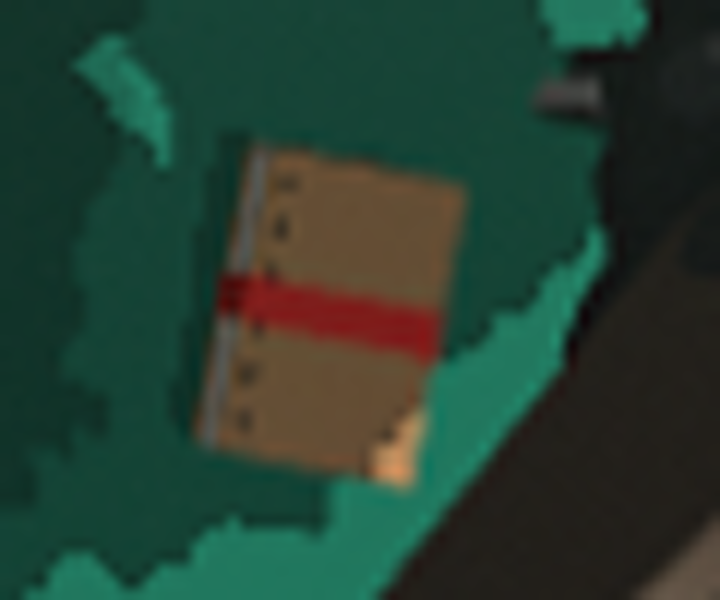

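```bash
python3 - <<'E'
from h import *
for f,p,yaw in(("s9",[.4332,.0051,.0881],7.3),("s3",[.4666,.1327,.0986],29),("s10",[.6545,.0071,.0129],-2.9)):
  c=dict(np.load(f+".npz"));W=xyz(c);a=np.radians(yaw)
  z=np.array([np.cos(a),np.sin(a)]);n=np.array([-z[1],z[0]])
  L=W[...,:2]-p[:2];x=L@z*1000;y=L@n*1000;h=(W[...,2]-p[2])*1000
  for s in(1,-1):
    m=(s*x>35)&(s*x<50)&(abs(y)<14)&(h>-14)&(h<40)
    print(f,s,m.sum(),np.round(np.sort(h[m])[:8],1),"x",np.round(np.percentile(x[m],[5,50,95]),1),"y",np.round(np.percentile(y[m],[5,50,95]),1))
E
```

```text
s9 1 30 [10.9 14.  14.2 15.2 16.5 16.7 17.6 18.9] x [35.4 40.8 44.3] y [ 7.7 10.  13.8]
s9 -1 35 [12.2 12.3 14.3 14.6 15.3 17.5 17.6 18.1] x [-43.4 -39.7 -35.4] y [ 1.9  8.7 12.8]
s3 1 46 [ 6.1 12.3 13.8 15.3 16.  16.2 16.3 16.9] x [35.7 39.9 45.9] y [ 6.9  9.3 12.9]
s3 -1 28 [12.4 12.9 15.8 15.9 16.6 18.7 18.9 19.1] x [-43.  -39.2 -35.8] y [ 7.   8.2 12.2]
s10 1 20 [-10.5 -10.4  -8.4  -6.1  -5.6  -5.5  -0.6   8.7] x [35.7 41.8 45.8] y [ 8.1 11.  13.5]
s10 -1 87 [-11.9 -11.7 -10.6  -9.9  -9.7  -9.6  -9.4  -9.1] x [-48.7 -42.2 -35.9] y [-10.1   6.6  13.1]
```

Call:
{"fn": "jog_arm", "kwargs": {
  "deltas": [
    [[0,0,0],[0,0.03,0.0024],1],
    [[0,0,0],[0,0.07,0.0024],1],
    [[0,0,0],[0,0.1,0.0024],1],
    [[0,0,0.002],[0,0.125,0.0024],1],
    [[0,0,0.002],[0,0.136,0.0024],1],
    [[0,0,0.002],[0,0.14,0.0024],1],
    [[0,0,0.002],[0,0.14,0.0024],1],
    [[0,0,0.002],[0,0.14,0.0024],1]
  ]
}}

```text
time: 13.83
eef_pos: [0.3812, -0.2838, -0.0027]
tcp_rot: [0.453, -0.542, 0.543, -0.455]
contact_force: [1.0, -0.1, -0.7]
opening: 1.001
```

```bash
python3 go.py .3772 -.286 -.004 -10.5; python3 look.py s12 side 415 130 50
```

```text
pos [ 0.3812 -0.2838 -0.0027] zaxis yaw -10.2 q [-0.86  0.19  2.19  0.    0.76 -0.68] open 1.001 F [ 1.  -0.1 -0.7] t 13.83
turn [-0.0024  0.0061 -0.0015] shift [ 0.0028  0.0013 -0.0036]
scale 6.0 off 365 80
```

View pics/s12.png

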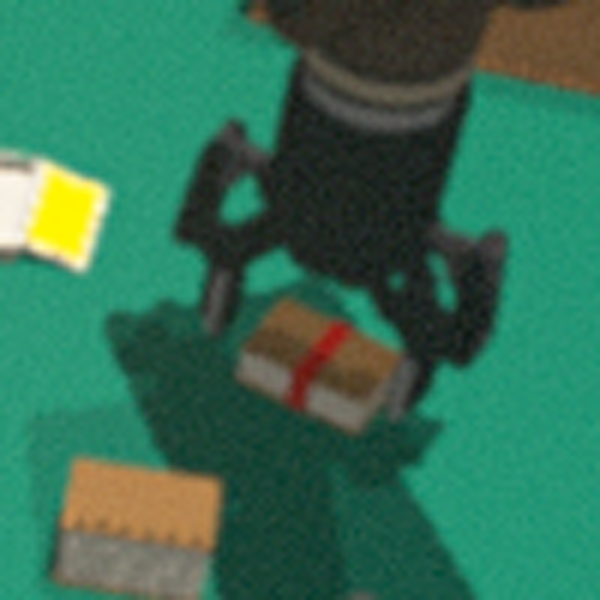

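Call:
{"fn": "jog_arm", "kwargs": {
  "deltas": [
    [[-0.002,0.006,0],[0.0028,0.001,-0.0036],1],
    [[-0.002,0.006,0],[0.0028,0.001,-0.0036],1],
    [[-0.002,0.006,0],[0.0028,0.001,-0.0036],0],
    [[-0.002,0.006,0],[0.0028,0.001,-0.0036],0],
    [[-0.002,0.006,0],[0.0028,0.001,-0.0036],0],
    [[-0.002,0.006,0],[0.0028,0.001,-0.0036],0],
    [[-0.002,0.006,0],[0.0028,0.001,-0.0036],0],
    [[-0.002,0.006,0],[0.0028,0.001,-0.0036],0],
    [[-0.002,0.006,0],[0.0028,0.001,-0.0036],0],
    [[-0.002,0.006,0],[0.0028,0.001,-0.0036],0]
  ],
  "force": 40
}}

```text
time: 14.72
eef_pos: [0.3777, -0.287, -0.0024]
tcp_rot: [0.452, -0.543, 0.544, -0.453]
contact_force: [-1.1, 0.7, 6.4]
opening: 0.728
```

```bash
python3 go.py .3772 -.286 -.004 -10.5
```

```text
pos [ 0.3777 -0.287  -0.0024] zaxis yaw -10.5 q [-0.86  0.19  2.19  0.    0.76 -0.68] open 0.728 F [-1.1  0.7  6.4] t 14.72
turn [-0.0021 -0.0003  0.0001] shift [-0.0009  0.0016 -0.0007]
```

Call:
{"fn": "jog_arm", "kwargs": {
  "deltas": [
    [[0,0,0],[0,-0.04,0],0],
    [[0,0,0],[0,-0.08,0],0],
    [[0,0,0],[0,-0.11,0],0],
    [[0,0,0],[0,-0.11,0],0],
    [[0,0,0],[0,-0.11,0],0]
  ]
}}

```text
time: 15.13
eef_pos: [0.3784, -0.288, 0.1095]
tcp_rot: [0.452, -0.541, 0.546, -0.453]
contact_force: [-0.1, 0.6, -1.2]
opening: 0.725
```

```bash
python3 go.py .655 .0068 .11 -3.2; python3 look.py s13 side 415 110 50
```

```text
pos [ 0.3784 -0.288   0.1095] zaxis yaw -10.5 q [-0.87 -0.02  2.16  0.    1.   -0.68] open 0.725 F [-0.1  0.6 -1.2] t 15.13
turn [-0.0055 -0.1277  0.0034] shift [-3.403e-01 -3.000e-04  2.181e-01]
scale 6.0 off 365 60
```

View pics/s13.png

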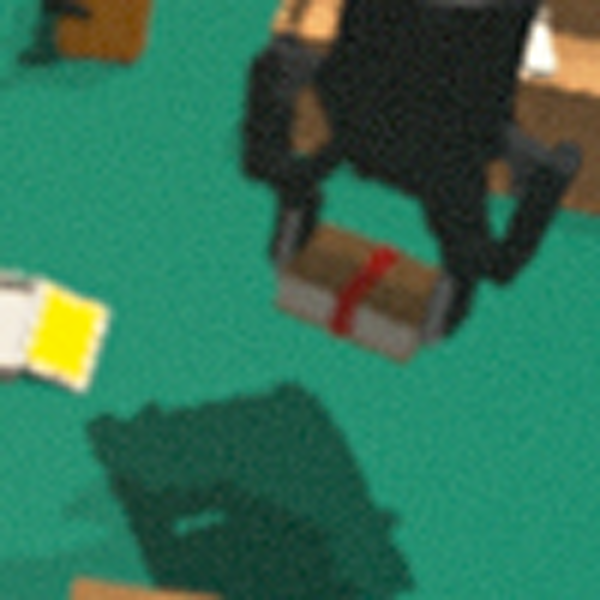

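Call:
{"fn": "jog_arm", "kwargs": {
  "deltas": [
    [[0,-0.06,0],[-0.034,0,0.022],0],
    [[0,-0.128,0],[-0.068,0,0.044],0],
    [[0,-0.128,0],[-0.102,0,0.066],0],
    [[0,-0.128,0],[-0.136,0,0.088],0],
    [[0,-0.128,0],[-0.17,0,0.11],0],
    [[0,-0.128,0],[-0.204,0,0.132],0],
    [[0,-0.128,0],[-0.238,0,0.154],0],
    [[0,-0.128,0],[-0.272,0,0.176],0],
    [[-0.005,-0.128,0.003],[-0.306,0,0.198],0],
    [[-0.005,-0.128,0.003],[-0.34,0,0.218],0]
  ]
}}

```text
time: 16.02
eef_pos: [0.6532, 0.0096, 0.1042]
tcp_rot: [-0.487, 0.517, -0.511, 0.485]
contact_force: [-0.3, -1.0, 0.3]
opening: 0.724
```

Call:
{"fn": "jog_arm", "kwargs": {
  "deltas": [
    [[0,0,0],[0,0,0],0]
  ]
}}

```text
time: 16.1
eef_pos: [0.6554, 0.0147, 0.1018]
tcp_rot: [-0.488, 0.516, -0.509, 0.486]
contact_force: [-0.4, -1.1, 0.0]
opening: 0.729
```

```bash
python3 go.py .655 .0068 .060 -3.2
```

```text
pos [0.6554 0.0147 0.1018] zaxis yaw -2.9 q [-0.13  0.38  1.71  0.01  1.06 -0.09] open 0.729 F [-0.4 -1.1  0. ] t 16.1
turn [ 0.0085  0.0048 -0.0054] shift [0.0081 0.0418 0.0003]
```

Call:
{"fn": "jog_arm", "kwargs": {
  "deltas": [
    [[0.008,0.005,-0.005],[0.004,0.01,0],0],
    [[0.008,0.005,-0.005],[0.008,0.025,0],0],
    [[0.008,0.005,-0.005],[0.008,0.042,0],0],
    [[0.008,0.005,-0.005],[0.008,0.042,0],0],
    [[0.008,0.005,-0.005],[0.008,0.042,0],0],
    [[0.008,0.005,-0.005],[0.008,0.042,0],0]
  ]
}}

```text
time: 16.6
eef_pos: [0.654, 0.0063, 0.059]
tcp_rot: [-0.486, 0.515, -0.513, 0.485]
contact_force: [0.2, -0.4, -0.4]
opening: 0.725
```

```bash
python3 go.py .655 .0066 .0366 -3.2; python3 look.py s14 side 285 170 60
```

```text
pos [0.654  0.0063 0.059 ] zaxis yaw -3.3 q [-0.15  0.42  1.74  0.    0.98 -0.09] open 0.725 F [ 0.2 -0.4 -0.4] t 16.6
turn [ 0.0022 -0.0011 -0.0005] shift [-0.0003  0.0224  0.001 ]
scale 5.0 off 225 110
```

View pics/s14.png

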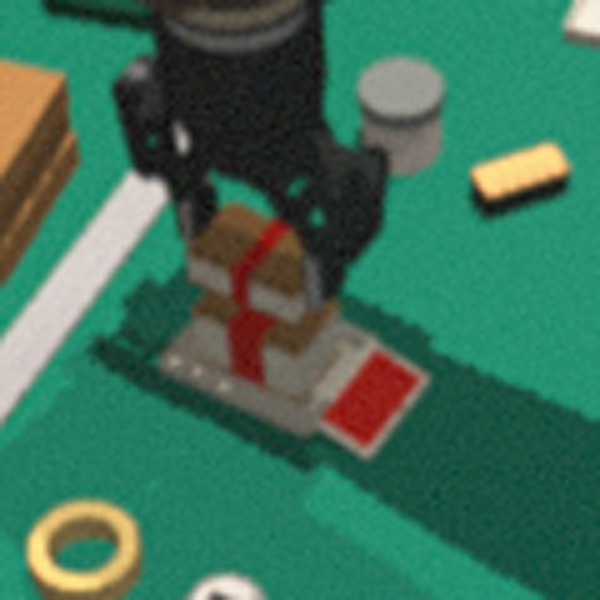

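Call:
{"fn": "jog_arm", "kwargs": {
  "deltas": [
    [[0.002,0,0],[0,0.008,0.001],0],
    [[0.002,0,0],[0,0.014,0.001],0],
    [[0.002,0,0],[0,0.018,0.001],0],
    [[0.002,0,0],[0,0.021,0.001],0],
    [[0.002,0,0],[0,0.0215,0.001],0],
    [[0.002,0,0],[0,0.0215,0.001],0]
  ]
}}

```text
time: 17.15
eef_pos: [0.6554, 0.0064, 0.038]
tcp_rot: [0.485, -0.514, 0.514, -0.486]
contact_force: [0.0, 0.5, 0.1]
opening: 0.728
```

```bash
python3 go.py .655 .0066 .0366 -3.2; python3 look.py s15 side 285 170 60
```

```text
pos [0.6554 0.0064 0.038 ] zaxis yaw -3.3 q [-0.15  0.45  1.74  0.    0.95 -0.09] open 0.728 F [0.  0.5 0.1] t 17.15
turn [-0.0009 -0.001  -0.0005] shift [-0.0002  0.0014 -0.0004]
scale 5.0 off 225 110
```

View pics/s15.png

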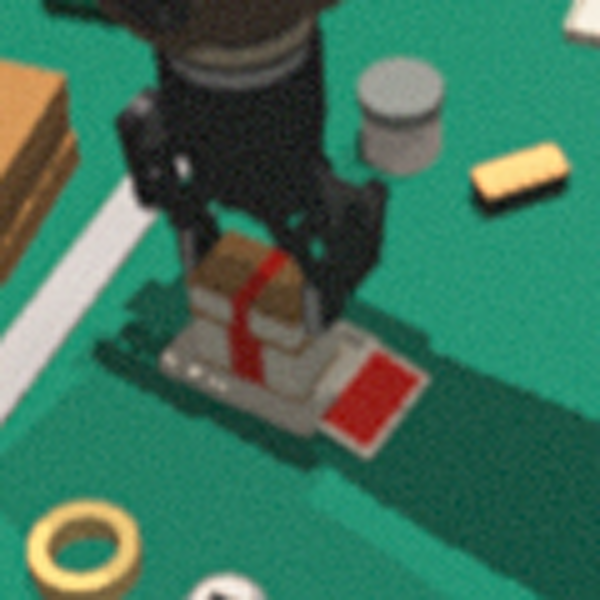

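The thin pack sits square over the thick one with bands aligned. I'll lower the last millimetre and release.

Call:
{"fn": "jog_arm", "kwargs": {
  "deltas": [
    [[0,0,0],[0,0.0015,0],0],
    [[0,0,0],[0,0.0015,0],0],
    [[0,0,0],[0,0.0015,0],0],
    [[0,0,0],[0,0.0015,0],1],
    [[0,0,0],[0,0.0015,0],1],
    [[0,0,0],[0,0.0015,0],1],
    [[0,0,0],[0,0.0015,0],1],
    [[0,0,0],[0,0.0015,0],1]
  ]
}}

```text
time: 17.87
eef_pos: [0.6558, 0.0063, 0.037]
tcp_rot: [0.485, -0.514, 0.514, -0.486]
contact_force: [0.8, -0.7, -0.7]
opening: 1.0
```

Call:
{"fn": "jog_arm", "kwargs": {
  "deltas": [
    [[0,0,0],[0,-0.02,0],1],
    [[0,0,0],[0,-0.05,0],1],
    [[0,0,0],[0,-0.09,0],1],
    [[0,0,0],[0,-0.1,0],1],
    [[0,0,0],[0,-0.1,0],1]
  ]
}}

```text
time: 18.28
eef_pos: [0.6589, 0.0059, 0.1429]
tcp_rot: [0.483, -0.511, 0.517, -0.488]
contact_force: [0.1, -0.4, -0.2]
opening: 1.0
```

```bash
python3 go.py .45 .2 .14 23
```

```text
pos [0.6589 0.0059 0.1429] zaxis yaw -3.2 q [-0.14  0.33  1.7   0.    1.11 -0.09] open 1.0 F [ 0.1 -0.4 -0.2] t 18.28
turn [-0.012  -0.4581  0.0034] shift [-1.820e-01  1.000e-04 -2.196e-01]
```

```bash
python3 go.py .3313 .294 .14 23
```

```text
pos [0.6589 0.0059 0.1429] zaxis yaw -3.2 q [-0.14  0.33  1.7   0.    1.11 -0.09] open 1.0 F [ 0.1 -0.4 -0.2] t 18.28
turn [-0.012  -0.4581  0.0034] shift [-0.2691 -0.0015 -0.3434]
```

Call:
{"fn": "jog_arm", "kwargs": {
  "deltas": [
    [[-0.012,-0.05,0],[-0.024,0,-0.031],1],
    [[-0.012,-0.1,0],[-0.048,0,-0.062],1],
    [[-0.012,-0.15,0],[-0.073,0,-0.093],1],
    [[-0.012,-0.2,0],[-0.098,0,-0.125],1],
    [[-0.012,-0.25,0],[-0.122,0,-0.156],1],
    [[-0.012,-0.3,0],[-0.147,0,-0.187],1],
    [[-0.012,-0.35,0],[-0.171,0,-0.218],1],
    [[-0.012,-0.4,0],[-0.196,0,-0.25],1],
    [[-0.012,-0.458,0],[-0.22,0,-0.281],1],
    [[-0.012,-0.458,0],[-0.245,0,-0.312],1]
  ]
}}

```text
time: 19.12
eef_pos: [0.3587, 0.2685, 0.1372]
tcp_rot: [0.591, -0.39, 0.39, -0.588]
contact_force: [1.2, 0.6, 0.1]
opening: 1.0
```

```bash
python3 go.py .3313 .294 .10 23; python3 look.py t16 top 320 200 170; python3 - <<'E'
from meas import *
meas("t16.npz",[("thin",655,7,.059),("blue",570.6,298,.039),("L",580,343,.039),("R",562,253,.039),("yel",331,294,.036),("unb",415,-144,.036)])
E
```

```text
pos [0.3587 0.2685 0.1372] zaxis yaw 23.1 q [ 0.42 -0.12  2.2  -0.    1.07  0.02] open 1.0 F [1.2 0.6 0.1] t 19.12
turn [0.0033 0.0012 0.0032] shift [-0.0343  0.0372 -0.0151]
scale 1.7647058823529411 off 150 30
thin 443 z 58.6 c [656.3   6.5] mean [656.4   6.7] [41.6 63.7] yaw -3.0
blue 585 z 38.4 c [574.2 309.1] mean [573.3 307.1] [65.7 62.7] yaw 82.5
L 566 z 38.3 c [577.8 331.3] mean [578.  333.4] [64.3 61.7] yaw 81.4
R 440 z 38.4 c [561.6 252.7] mean [561.4 252.5] [42.9 63.2] yaw -8.6
yel 206 z 35.2 c [335.4 284.1] mean [334.8 283.5] [61.2 22.4] yaw 21.8
unb 445 z 35.5 c [ 415.3 -143.7] mean [ 415.2 -143.8] [63.3 41.2] yaw 13.3
```

View pics/t16.png

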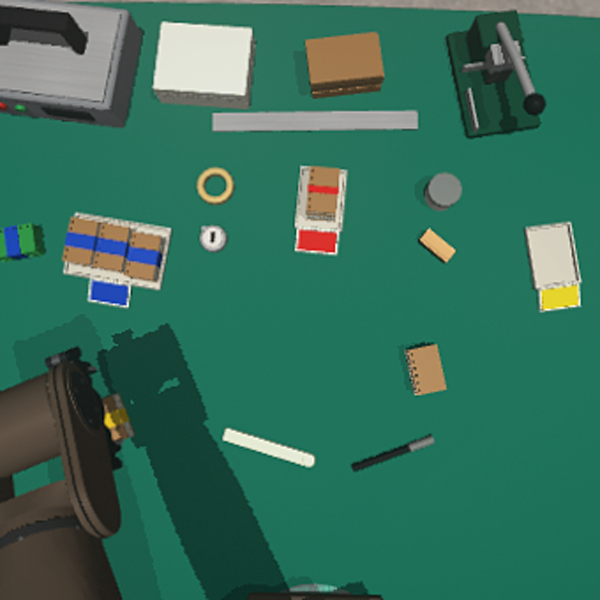

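Call:
{"fn": "jog_arm", "kwargs": {
  "deltas": [
    [[0.003,0,0],[-0.02,0.01,-0.01],1],
    [[0.003,0,0.003],[-0.034,0.03,-0.015],1],
    [[0.003,0,0.003],[-0.034,0.06,-0.015],1],
    [[0.003,0,0.003],[-0.034,0.06,-0.015],1],
    [[0.003,0,0.003],[-0.034,0.06,-0.015],1],
    [[0.003,0,0.003],[-0.034,0.06,-0.015],1]
  ]
}}

```text
time: 19.67
eef_pos: [0.3262, 0.2969, 0.0768]
tcp_rot: [0.591, -0.391, 0.387, -0.59]
contact_force: [0.5, 0.6, 0.0]
opening: 0.999
```

```bash
python3 go.py .3313 .294 .006 23
```

```text
pos [0.3262 0.2969 0.0768] zaxis yaw 23.2 q [ 0.51 -0.04  2.25  0.01  0.94  0.1 ] open 0.999 F [0.5 0.6 0. ] t 19.67
turn [ 0.0047  0.0032 -0.0037] shift [0.0049 0.0708 0.0038]
```

Call:
{"fn": "jog_arm", "kwargs": {
  "deltas": [
    [[0.005,0.003,-0.003],[0.005,0,0.004],1],
    [[0.005,0.003,-0.003],[0.005,0.02,0.004],1],
    [[0.005,0.003,-0.003],[0.005,0.04,0.004],1],
    [[0.005,0.003,-0.003],[0.005,0.06,0.004],1],
    [[0.005,0.003,-0.003],[0.005,0.0705,0.004],1],
    [[0.005,0.003,-0.003],[0.005,0.0705,0.004],1],
    [[0.005,0.003,-0.003],[0.005,0.0705,0.004],1]
  ]
}}

```text
time: 20.25
eef_pos: [0.3324, 0.294, 0.0069]
tcp_rot: [-0.589, 0.39, -0.39, 0.59]
contact_force: [0.6, 0.4, -0.3]
opening: 1.002
```

```bash
python3 go.py .3313 .294 .006 23; python3 look.py s17 side 350 315 75
```

```text
pos [0.3324 0.294  0.0069] zaxis yaw 23.0 q [0.49 0.11 2.26 0.   0.77 0.09] open 1.002 F [ 0.6  0.4 -0.3] t 20.25
turn [-0.001  -0.0005 -0.0006] shift [-0.0005  0.0009 -0.001 ]
scale 4.0 off 275 240
```

View pics/s17.png

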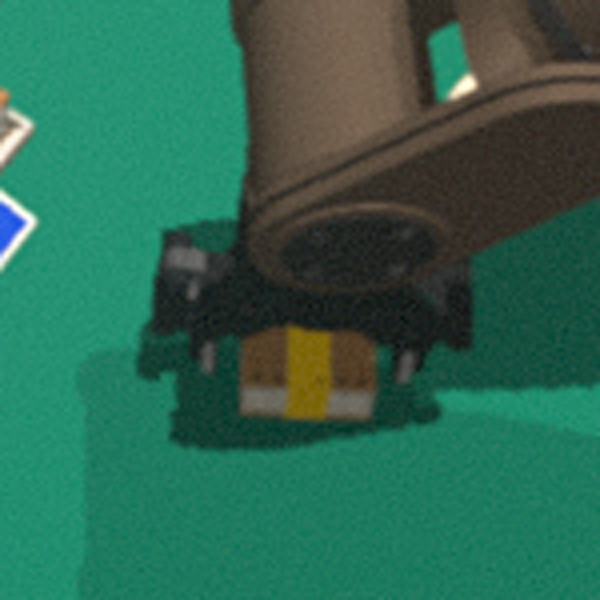

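Call:
{"fn": "jog_arm", "kwargs": {
  "deltas": [
    [[0,0,0],[0,0,0],0],
    [[0,0,0],[0,0,0],0],
    [[0,0,0],[0,0,0],0],
    [[0,0,0],[0,0,0],0],
    [[0,0,0],[0,0,0],0],
    [[0,0,0],[0,0,0],0],
    [[0,0,0],[0,0,0],0],
    [[0,0,0],[0,0,0],0]
  ]
}}

```text
time: 20.97
eef_pos: [0.3343, 0.2951, 0.0092]
tcp_rot: [-0.588, 0.389, -0.391, 0.591]
contact_force: [-0.1, -0.9, 6.6]
opening: 0.727
```

Call:
{"fn": "jog_arm", "kwargs": {
  "deltas": [
    [[0,0,0],[0,-0.04,0],0],
    [[0,0,0],[0,-0.08,0],0],
    [[0,0,0],[0,-0.12,0],0],
    [[0,0,0],[0,-0.12,0],0],
    [[0,0,0],[0,-0.12,0],0]
  ]
}}

```text
time: 21.38
eef_pos: [0.3355, 0.2958, 0.1324]
tcp_rot: [-0.585, 0.388, -0.392, 0.594]
contact_force: [-0.8, -0.1, -1.7]
opening: 0.726
```

```bash
python3 go.py .50 -.03 .13 15; python3 look.py s18 side 350 285 75
```

```text
pos [0.3355 0.2958 0.1324] zaxis yaw 23.0 q [ 0.49 -0.13  2.21  0.    1.05  0.09] open 0.726 F [-0.8 -0.1 -1.7] t 21.38
turn [-0.0131  0.1397 -0.0025] shift [0.3642 0.0022 0.024 ]
scale 4.0 off 275 210
```

View pics/s18.png

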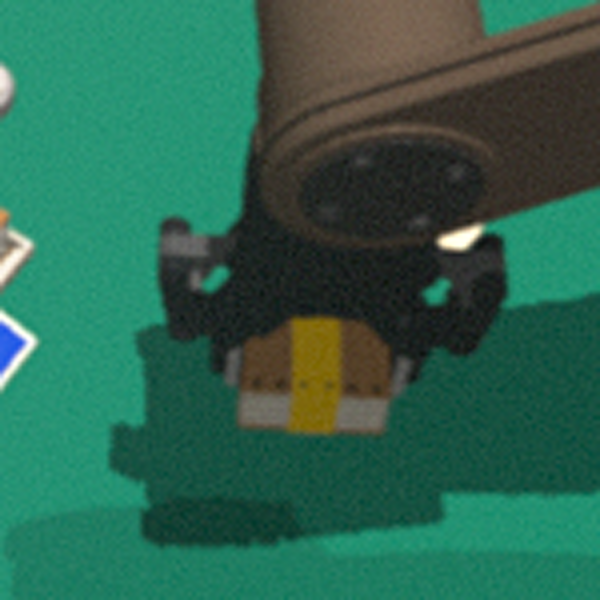

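Call:
{"fn": "jog_arm", "kwargs": {
  "deltas": [
    [[-0.013,0.07,0],[0.037,0,0.002],0],
    [[-0.013,0.14,0],[0.074,0,0.005],0],
    [[-0.013,0.14,0],[0.11,0,0.007],0],
    [[-0.013,0.14,0],[0.146,0,0.01],0],
    [[-0.013,0.14,0],[0.182,0,0.012],0],
    [[-0.013,0.14,0],[0.218,0,0.014],0],
    [[-0.013,0.14,0],[0.254,0,0.017],0],
    [[-0.013,0.14,0],[0.291,0,0.019],0],
    [[-0.013,0.14,0],[0.328,0,0.022],0],
    [[-0.013,0.14,0],[0.364,0,0.024],0]
  ]
}}

```text
time: 22.27
eef_pos: [0.4971, -0.0322, 0.127]
tcp_rot: [0.563, -0.434, 0.428, -0.559]
contact_force: [0.2, 0.1, -0.9]
opening: 0.728
```

```bash
python3 go.py .5836 -.3278 .10 9.2
```

```text
pos [ 0.4971 -0.0322  0.127 ] zaxis yaw 15.0 q [-0.27  0.02  2.09 -0.    1.05 -0.53] open 0.728 F [ 0.2  0.1 -0.9] t 22.27
turn [ 0.0096  0.1003 -0.0034] shift [0.308  0.0258 0.0076]
```

Call:
{"fn": "jog_arm", "kwargs": {
  "deltas": [
    [[0.009,0.1,0],[0.035,0,0.001],0],
    [[0.009,0.1,0],[0.07,0,0.002],0],
    [[0.009,0.1,0],[0.105,0,0.003],0],
    [[0.009,0.1,0],[0.14,0,0.004],0],
    [[0.009,0.1,0],[0.175,0,0.005],0],
    [[0.009,0.1,0],[0.21,0,0.006],0],
    [[0.009,0.1,0],[0.245,0,0.007],0],
    [[0.009,0.1,0],[0.28,0.01,0.0076],0],
    [[0.009,0.1,-0.003],[0.308,0.02,0.0076],0],
    [[0.009,0.1,-0.003],[0.308,0.026,0.0076],0]
  ]
}}

```text
time: 23.1
eef_pos: [0.5824, -0.3319, 0.0956]
tcp_rot: [0.538, -0.46, 0.458, -0.537]
contact_force: [-0.9, 0.5, -0.5]
opening: 0.729
```

Call:
{"fn": "jog_arm", "kwargs": {
  "deltas": [
    [[0,0,0],[0,0,0],0]
  ]
}}

```text
time: 23.18
eef_pos: [0.5805, -0.3313, 0.091]
tcp_rot: [0.538, -0.463, 0.456, -0.537]
contact_force: [-0.1, 0.6, -1.1]
opening: 0.725
```

```bash
python3 go.py .5836 -.3278 .05 9.2; python3 look.py s19 side 365 105 60
```

```text
pos [ 0.5805 -0.3313  0.091 ] zaxis yaw 8.9 q [-0.67  0.42  1.68 -0.    1.06 -0.82] open 0.725 F [-0.1  0.6 -1.1] t 23.18
turn [ 0.0082 -0.0053 -0.0071] shift [-0.0027  0.041   0.004 ]
scale 5.0 off 305 45
```

View pics/s19.png

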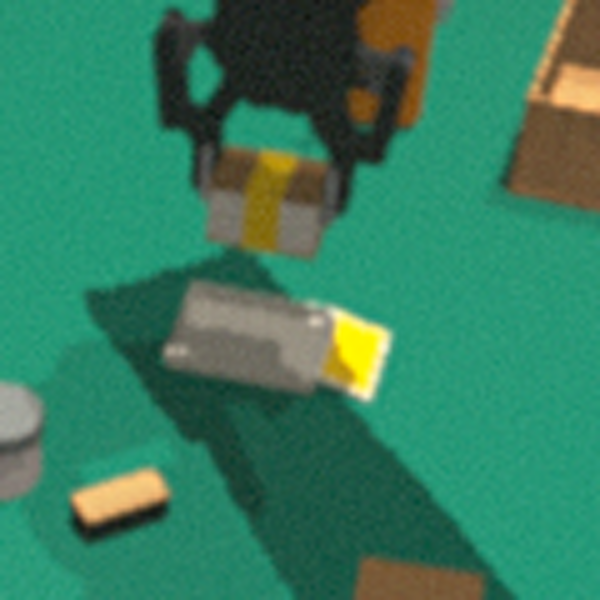

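Call:
{"fn": "jog_arm", "kwargs": {
  "deltas": [
    [[0.008,-0.005,-0.007],[-0.0027,0.01,0.004],0],
    [[0.008,-0.005,-0.007],[-0.0027,0.025,0.004],0],
    [[0.008,-0.005,-0.007],[-0.0027,0.041,0.004],0],
    [[0.008,-0.005,-0.007],[-0.0027,0.041,0.004],0],
    [[0.008,-0.005,-0.007],[-0.0027,0.041,0.004],0],
    [[0.008,-0.005,-0.007],[-0.0027,0.041,0.004],0]
  ]
}}

```text
time: 23.73
eef_pos: [0.5832, -0.3271, 0.0499]
tcp_rot: [0.539, -0.458, 0.458, -0.538]
contact_force: [0.0, -0.7, -0.5]
opening: 0.729
```

```bash
python3 go.py .5836 -.3278 .0122 9.2
```

```text
pos [ 0.5832 -0.3271  0.0499] zaxis yaw 9.2 q [-0.66  0.46  1.7  -0.    0.98 -0.82] open 0.729 F [ 0.  -0.7 -0.5] t 23.73
turn [ 0.0012  0.0009 -0.0001] shift [0.0008 0.0377 0.0004]
```

Call:
{"fn": "jog_arm", "kwargs": {
  "deltas": [
    [[0,0,0],[0.0008,0.01,0],0],
    [[0,0,0],[0.0008,0.02,0],0],
    [[0,0,0],[0.0008,0.028,0],0],
    [[0,0,0],[0.0008,0.034,0],0],
    [[0,0,0],[0.0008,0.037,0],0],
    [[0,0,0],[0.0008,0.037,0],0],
    [[0,0,0],[0.0008,0.037,0],0]
  ]
}}

```text
time: 24.32
eef_pos: [0.5833, -0.3279, 0.0126]
tcp_rot: [0.539, -0.458, 0.458, -0.538]
contact_force: [0.5, -0.6, -1.6]
opening: 0.725
```

```bash
python3 go.py .5836 -.3278 .0122 9.2; python3 look.py s20 side 365 105 60
```

```text
pos [ 0.5833 -0.3279  0.0126] zaxis yaw 9.2 q [-0.66  0.52  1.71 -0.    0.92 -0.82] open 0.725 F [ 0.5 -0.6 -1.6] t 24.32
turn [ 0.0011  0.0008 -0.0001] shift [-0.0001  0.0004  0.0003]
scale 5.0 off 305 45
```

View pics/s20.png

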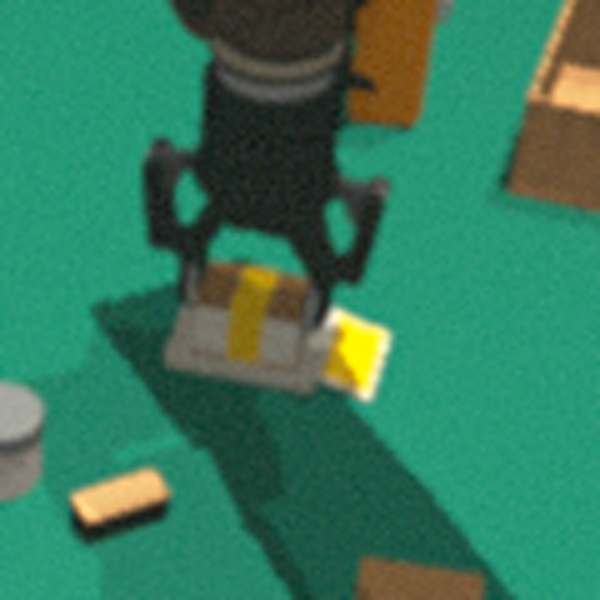

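Call:
{"fn": "jog_arm", "kwargs": {
  "deltas": [
    [[0,0,0],[0,0.001,0],0],
    [[0,0,0],[0,0.001,0],0],
    [[0,0,0],[0,0.001,0],1],
    [[0,0,0],[0,0.001,0],1],
    [[0,0,0],[0,0.001,0],1],
    [[0,0,0],[0,0.001,0],1],
    [[0,0,0],[0,0.001,0],1]
  ]
}}

```text
time: 24.95
eef_pos: [0.5832, -0.3279, 0.0114]
tcp_rot: [0.539, -0.458, 0.458, -0.538]
contact_force: [0.1, -0.4, 0.5]
opening: 1.0
```

Call:
{"fn": "jog_arm", "kwargs": {
  "deltas": [
    [[0,0,0],[0,-0.02,0],1],
    [[0,0,0],[0,-0.05,0],1],
    [[0,0,0],[0,-0.09,0],1],
    [[0,0,0],[0,-0.13,0],1],
    [[0,0,0],[0,-0.17,0],1],
    [[0,0,0],[0,-0.2,0],1],
    [[0,0,0],[0,-0.2,0],1]
  ]
}}

```text
time: 25.53
eef_pos: [0.5869, -0.3304, 0.2217]
tcp_rot: [0.539, -0.453, 0.463, -0.539]
contact_force: [1.3, -0.4, 1.8]
opening: 1.001
```

```bash
python3 go.py .30 -.55 .23 -20
```

```text
pos [ 0.5869 -0.3304  0.2217] zaxis yaw 9.3 q [-0.66  0.28  1.6  -0.    1.24 -0.82] open 1.001 F [ 1.3 -0.4  1.8] t 25.53
turn [-0.0125  0.5105  0.0089] shift [ 0.1708 -0.0094 -0.3183]
```

Call:
{"fn": "jog_arm", "kwargs": {
  "deltas": [
    [[0,0.1,0],[0.02,-0.01,-0.035],1],
    [[0,0.2,0],[0.04,-0.01,-0.07],1],
    [[0,0.3,0],[0.06,-0.01,-0.105],1],
    [[0,0.4,0],[0.08,-0.01,-0.14],1],
    [[0,0.5,0],[0.1,-0.01,-0.175],1],
    [[0,0.51,0],[0.11,-0.01,-0.21],1],
    [[0,0.51,0],[0.11,-0.01,-0.23],1],
    [[0,0.51,0],[0.11,-0.01,-0.23],1]
  ]
}}

```text
time: 26.2
eef_pos: [0.3738, -0.4771, 0.2298]
tcp_rot: [0.403, -0.575, 0.585, -0.405]
contact_force: [0.3, -0.4, -0.0]
opening: 0.997
```

```bash
python3 look.py t21 top 320 200 170;python3 look.py s21 side 320 200 200; python3 - <<'E'
from meas import *
for f in("t21","s21"):
  print(f);meas(f+".npz",[("thin",655,7,.059),("yel",584,-328,.039),("R",562,253,.039),("unb",415,-144,.036)])
E
python3 - <<'E'
from h import *
c=dict(np.load("t21.npz"))
i=cv2.resize(c["pixels"][140:205,175:255],None,fx=9,fy=9,interpolation=2);cv2.imwrite("pics/blueT.png",i)
# gaps along tray y, from row profile of height
W=xyz(c);a=np.radians(-8.2);z=np.r_[-np.sin(a),np.cos(a)];x=np.r_[np.cos(a),np.sin(a)]
L=W[...,:2]-[.5707,.2972];X=L@x*1000;Y=L@z*1000
for lo,hi in((-70,-24),(-24,24),(24,70)):
  m=(abs(W[...,2]-.039)<.004)&(Y>lo)&(Y<hi)&(abs(X)<45);print((lo,hi),m.sum(),"Y mean",Y[m].mean().round(1),np.percentile(Y[m],[1,99]).round(1),"X",X[m].mean().round(1))
E
```

```text
scale 1.7647058823529411 off 150 30
scale 1.5 off 120 0
t21
thin 439 z 58.6 c [656.7   6.5] mean [656.3   6.7] [41.8 63.7] yaw -4.2
yel 405 z 38.9 c [ 583.9 -328.2] mean [ 583.6 -327.8] [61.4 42.6] yaw 11.2
R 601 z 38.5 c [564.9 264. ] mean [563.5 261.4] [66.9 67.1] yaw -11.5
unb 451 z 35.6 c [ 415.2 -143.6] mean [ 415.1 -143.7] [63.5 42. ] yaw 13.9
s21
thin 340 z 58.5 c [656.5   9.1] mean [655.6  10.3] [45.4 63.9] yaw -3.7
yel 219 z 37.6 c [ 584.8 -325.6] mean [ 583.9 -322.4] [62.8 47.2] yaw 8.8
R 716 z 39.1 c [563.9 265.5] mean [562.  264.3] [63.8 66.5] yaw -10.6
unb 312 z 35.2 c [ 416.8 -141.5] mean [ 415.9 -139.2] [63.  46.8] yaw 16.4
(-70, -24) 428 Y mean -45.6 [-66.3 -24.8] X -2.8
(-24, 24) 407 Y mean 1.0 [-19.9  22.5] X 1.4
(24, 70) 380 Y mean 46.2 [26.3 66.2] X 2.2
```

View pics/t21.png

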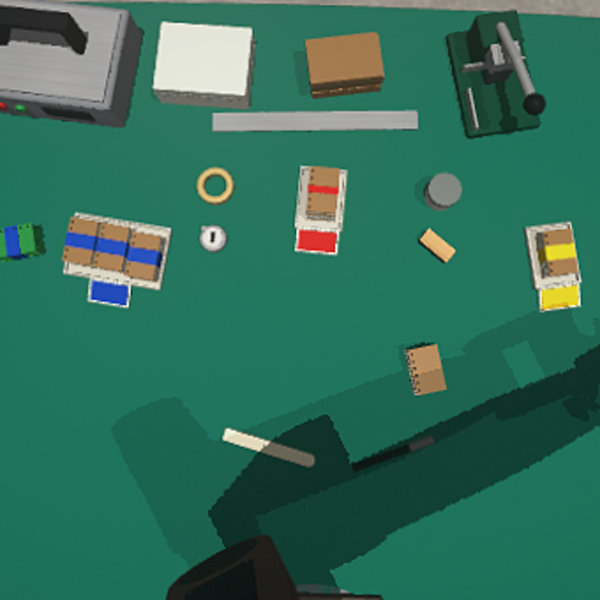

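View pics/blueT.png

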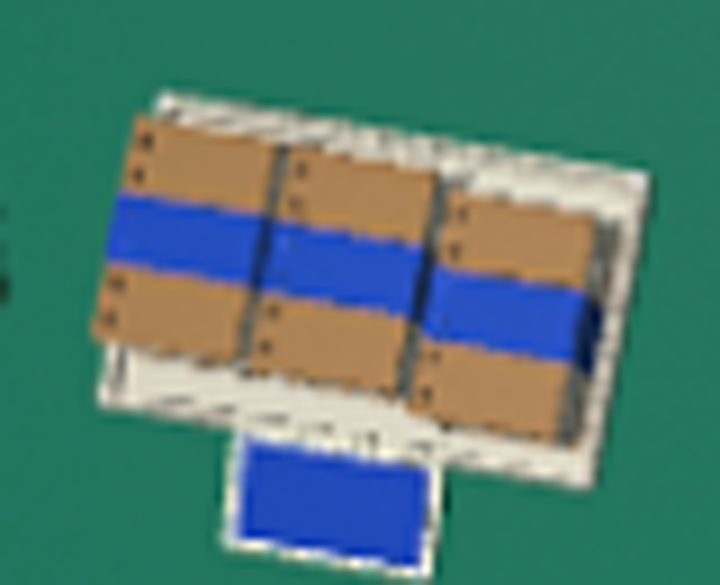

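View pics/s21.png

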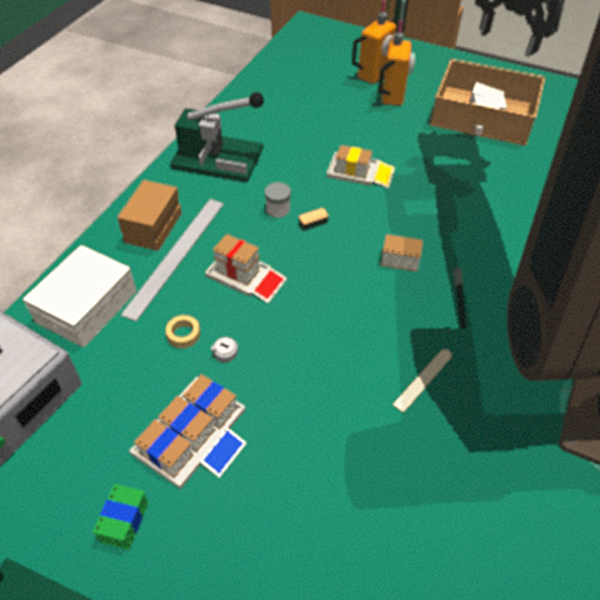

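```bash
python3 -c "
from plant import ctrl
print(ctrl.sign_off(), ctrl.get_state()['time'])"
```

```text
the job is handed in; nothing more can be done
the job is handed in; nothing more can be done
```

All four banded packs are in the trays that match their bands, and I handed the job in at about 26 s of the 112 s allowed; no verdict is given.

What the last top camera pictures showed:

| Pack | Result |
|---|---|
| Blue | About 1 mm off the middle of its gap and 1.4 mm lengthways, flat and square. |
| Packs already in the blue tray | About 45.6 and 46.2 mm either side of the tray's centre, so not noticeably shifted. |
| Thick red | About 2 mm from its tray's centre and within 1° of square, measured before the thin pack went on top. |
| Thin red | Its top is at 58.6 mm, as it should be when lying on the thick one. It is about 1 mm off the thick pack's centre. |
| Yellow | Less than 1 mm from its tray's centre and about 2° off square. |
| Unbanded | In the same place as at the start, to within 0.3 mm. |

- **Camera disagreement:** The side camera read 2 to 3 mm farther in +y than the top camera throughout. I used the top camera, and this difference is well within the tolerances.
- **Blue tray:** At the end, my rectangle-fit check for `set_right` merged it with the blue pack beside it. The figures for that tray come from a separate strip measurement and from looking at the enlarged crop.

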